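Find and mark the balance point of a loaded bar

ROBOT

A 6-joint arm with a two-finger parallel gripper is mounted at the origin on the work surface. World frame = base frame: x ahead of the robot, y to its left, z up, the work surface at z = 0. Lengths are in mm, angles in rad, forces in N, time in s.
With the tool pointing down it reaches from about 350 to 950 mm from the base axis. Payload 17.4 kg.
Tool frame: the origin (TCP) lies midway between the tips of the shut fingers; the grasp point (between the pads) lies tcp_to_grasp behind it (tcp_to_grasp is the distance from the TCP to the grasp point, in mm); z points along the fingers, y is the direction in which the jaws open and shut (so a half turn about z gives the same grasp; the last joint's range is limited). The gripper opens to 93 mm and grips with 3 to 60 N. Pads are 15 mm wide; open, the fingers measure 128 mm over their backs; the gripper's body (75 mm by 188 mm) begins 65 mm behind the grasp point.
Start: joints at [-1.193, 0.116, 1.442, -0, 1.584, -0.038], TCP at [272.639, -617.495, 218.646] pointing down, gripper open.
Joint ranges: [-2.83, 2.83], [-0.83, 2.19], [0.07, 2.5], [-1.14, 4.28], [0.01, 3], [-2.97, 2.97]. Speed limits (rad/s): [1.89, 1.89, 2.22, 3.14, 3.14, 3.14].

INTERFACE

Orientations are given as [roll, pitch, yaw] about the fixed x, y, z axes, in that order (R = Rz(yaw) Ry(pitch) Rx(roll)).
In Python, from station import observe, get_image, camera_info, job_done, look_for, masks_of, pinpoint, tcp_to_grasp gives the robot as it stands.
- The arm moves only by the shell command python3 -m inch 'ROWS' [FORCE]. ROWS is JSON, a list of rows, each an object of numbers: "rx", "ry", "rz": the turn, a rotation vector about the tool's x, y, z in rad; "x", "y", "z": the shift along the tool's x, y, z in cm; "gripper": the closure, from 0 (fully open) to 1 (shut). In form: [{"rx": .., "ry": .., "rz": .., "x": .., "y": .., "z": .., "gripper": ..}, ...]. A call has 1 to 20 rows; each row shifts and turns the commanded pose from where the row before left it, along the tool's axes as they then stand; what a row does not reach is not made up. A row lasts 1/8 s, in which the tool goes at most 62.5 mm and 10.7 degrees, less where a joint would pass 70% of its speed; a pose out of reach is approached as far as the arm can. A call with a gripper value outside its range is refused whole. The fingers move at their own pace and stop on an object; FORCE is the grip in N (left out, the last holds). Time passes only in rows, so rows that do not move let the fingers close. It gives the time, the measured TCP pose, the force and the opening at its end, in the units of the state.
- observe(): the state, without advancing time (a new reading comes with each control period).
- get_image(name): name is "side" or "top"; returns the picture (400x640x3 uint8, red, green, blue); there is no depth.
- camera_info(name): a dict with "fov_y" (degrees; the focal length in pixels is half the picture's height over the tangent of half this angle, whatever the lens; pixels are square), "cx", "cy" (the principal point, pixels), "camera_from_world" (4x4, takes a point from world to camera coordinates). Camera axes: x right, y down, z forward; pixel columns grow to the right and rows downward; lengths in mm; the calibration is good to about 2 mm. A picture is of the moment at which its call begins. camera_info takes no time and is no camera call.
- job_done(): hands the job in, once; it reports no verdict.
Trained networks look in the newest picture that a camera, given by its name, has taken for a name from the list of things; names that differ only in an ending like _2 or _b are one class to them, and where a whole thing is asked for, a point or a joint stands for the part that bears it (a point fixed in the world has none). Each returns a list of dicts, best first, with "p" (0 to 1); they miss things now and then, are a little off and sometimes report something else, mostly with a low value. They report only what shows in the picture. A call takes as long as a camera call.
- look_for(camera, thing): "box" ([left, top, right, bottom] in pixels, round what is visible of it).
- masks_of(camera, thing): "pixels" (400x640 bool, what is visible of it) and "box" ([left, top, right, bottom] in pixels, round what is visible of it).
- pinpoint(camera, thing): "point" ([row, column] in pixels: a listed point, or the origin of a listed thing).
The state is a dict: "t": time; "joints": joint angles; "dq": joint speeds; "joint_torque": joint torques, N m; "tcp_pos": TCP position; "orientation": TCP orientation; "force": force on the tool from outside, world axes, zero at the start; "moment": the same for the moment, N m; "width": opening from 0.0 (shut) to 1.0 (fully open).
Only numpy, scipy, OpenCV 4.12 (cv2) and the standard library are available. Lean on these libraries where they do the work, as an engineer would, in place of code of your own. Each camera call takes 0.05 s, during which the arm holds its last target.

TASK

Find the balance point of the loaded aluminium bar: slide it gently along its track, out over the steel edge of the wooden stand, and stop as soon as it tips by itself onto the catch, no more than about 5 mm past its balance point (a finger pressing on the bar can hold it from tipping, so let go of it often to see). Leave the bar tipped like that and then set the steel saddle marker gently astride it, fully down, centred right over the steel edge, and let go. Leave everything else on the bench where it is.

Things in the scene. Friction and masses are not known exactly. Their poses are not given: they have to be found in the camera images.
- fulcrum (a point): Middle of the top of the steel fulcrum edge of the fixed balance stand, 60 mm above the bench, in the plane of the stand's steel-faced end. Its x axis points level outward along the track, the direction in which the bar is to be slid; z up.
- stand: The fixed stand: origin on the bench 60 mm below the fulcrum point, same axes. Behind the edge (-x) a wooden block 256 mm long, 70 mm wide, 60 mm high, whose flat top is the track; two guide strips on it, 8 mm wide, 6 mm high, 29 mm apart, run from 252 to 12 mm behind the edge. In front of the edge only a foot board 12 mm high and the catch.
- catch_top (a point): Middle of the top of the catch, a fixed upright with a rubber-topped round bar across the track's line, 100 mm in front of the fulcrum edge, its top 48 mm above the bench, 12 mm lower than the fulcrum edge: the bar comes to rest on it when it tips by about 0.12 rad.
- catch: The same catch: origin on the bench right below catch_top.
- bar_center (a point): Middle of the loose aluminium bar, 300 x 25 x 20 mm (x along it, y across, z up; its +x end points out over the edge), lying flat between the guide strips, dead level until it tips; tipping takes up to about half a second. A push of 2 to 6 N on its rear (-x) end slides it.
- bar_front (a point): Middle of the bar's front end face, 150 mm along +x from its middle. It sinks by 12 to 25 mm when the bar tips.
- bar: The same bar: origin in the middle of its underside. Hidden loads put its balance point anywhere up to 27 mm either side of its middle; it weighs 0.45 to 0.71 kg. It does not tip while something pressing on its rear end holds that end down by friction.
- marker_post (a point): Centre of the square post of the loose steel saddle marker, which stands on the bench. The post, 16 x 16 mm (sides along x and y) and 36 mm high, is for grasping; its centre is 31 mm above the marker's foot and 18 mm above the roof plate's top. 45 g.
- marker_seat (a point): Centre of the underside of the marker's roof, on its axis, 8 mm above its foot and 23 mm below the post's centre: the point to bring onto the bar's top, right over the fulcrum edge. Setting it down can rock the bar level for a second or so; released, the bar sinks back onto the catch.
- marker: The same marker: origin at the middle of its foot. Under the post a roof plate 20 (x) x 37 (y) x 5 mm, its top 13 mm above the foot; under that two skirts 8 mm deep, 4 mm thick, running along x with a 29 mm gap. Astride the bar the roof lies on the bar's top, x along the bar (either way round), the skirts down its two sides.
- stopper: Bystander: cork stopper, 40 mm across, 32 mm high; origin under its centre.
- weight: Bystander: brass weight with a knob, 40 mm across, 44 mm high; origin under its centre.
- beaker: Bystander: glass beaker, 76 mm across, 100 mm high; origin under its centre.
- calorimeter: Bystander: steel cup, 70 mm across, 85 mm high; origin under its centre.
- cylinder: Bystander: glass measuring cylinder on a 64 mm foot, 190 mm high; origin under its centre.
- bottle: Bystander: clear plastic bottle, 60 mm across, 170 mm high; origin under its centre.

How it is judged:
By the outcome, as a careful person would: the job done as asked, in the order asked, and still so for the second after the job is handed in, with the robot touching nothing.
It also fails if it takes over 72 s, if anything falls off the work surface, if the arm or the gripper's body presses on something with over 40 N, if the wrist force passes 120 N, or if a joint passes its speed limit or range.

## Working session

There is one attempt and no reset: what is moved stays moved. The work goes in short steps, Python scripts to look and compute and a shell command to move; the robot and the scene stay as the last step left them, time stands still between calls to the robot, and variables do not carry over. Pictures are saved under pics/ and viewed, and the job is handed in when it is done.

```bash
ls; mkdir -p pics; python3 - <<'E'
from station import *
import cv2
print(observe(), tcp_to_grasp)
for n in("side","top"):
    im=get_image(n); cv2.imwrite(f"pics/{n}0.png",im[:,:,::-1])
    print(n,camera_info(n))
for n in("side","top"):
  for th in("fulcrum","catch_top","bar_center","bar_front","marker_post","marker_seat","marker"):
    r=pinpoint(n,th); print(n,th,[(round(q["p"],2),[round(float(v),1) for v in q["point"]]) for q in r[:2]])
E
```

```text
pics
{'t': 0.0, 'joints': array([-1.19279271e+00,  1.16495109e-01,  1.44222775e+00, -6.10407215e-06,
        1.58398729e+00, -3.78073186e-02]), 'dq': array([ 9.94352793e-05,  1.63378175e-03, -7.31974483e-04,  1.23850548e-03,
        2.13583667e-04,  2.02751869e-03]), 'joint_torque': array([-2.57532076e-03, -7.21272182e+01, -6.22603154e+01,  7.77793606e-02,
        2.39579257e-02, -4.05158266e-05]), 'tcp_pos': array([ 272.57070846, -617.31533818,  217.92231768]), 'orientation': array([-3.14047572e+00, -3.61402889e-05,  4.15810841e-01]), 'force': array([-0.68833728, -0.01102734,  0.06090838]), 'moment': array([-0.00092442,  0.00769983, -0.00739702]), 'width': 0.9984251794953303} 18.8
side {'fov_y': 57.58035950083033, 'cx': 311.7051989587058, 'cy': 199.04176780309805, 'camera_from_world': array([[-9.74352396e-01, -2.25024252e-01,  1.22222160e-03,
         4.97301432e+02],
       [-1.36087963e-01,  5.84916286e-01, -7.99595526e-01,
         1.46397611e+02],
       [ 1.79213488e-01, -7.79254146e-01, -6.00537677e-01,
         1.12110104e+03],
       [ 0.00000000e+00,  0.00000000e+00,  0.000
[... 434 characters left out ...]
0e+00,  0.00000000e+00,
         1.00000000e+00]])}
side fulcrum [(0.62, [226.9, 308.0])]
side catch_top [(0.68, [248.1, 291.5]), (0.34, [160.3, 371.2])]
side bar_center [(0.76, [209.9, 317.8])]
side bar_front [(0.85, [242.1, 296.6]), (0.24, [213.8, 319.0])]
side marker_post [(0.41, [198.1, 299.6])]
side marker_seat [(0.53, [206.5, 299.2])]
side marker [(0.65, [205.5, 298.0])]
top fulcrum [(0.83, [208.8, 272.9])]
top catch_top [(0.58, [201.5, 245.7])]
top bar_center [(0.78, [209.4, 291.1])]
top bar_front [(0.83, [203.8, 253.1]), (0.66, [186.6, 313.6])]
top marker_post [(0.51, [187.2, 312.5]), (0.32, [207.9, 275.4])]
top marker_seat [(0.59, [189.0, 312.5])]
top marker [(0.63, [191.4, 314.6])]
```

View pics/side0.png

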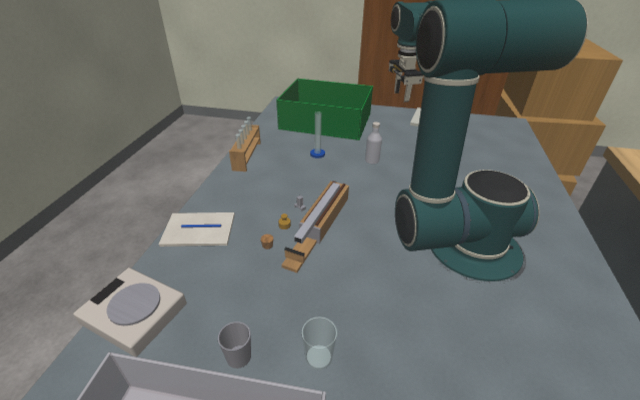

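View pics/top0.png

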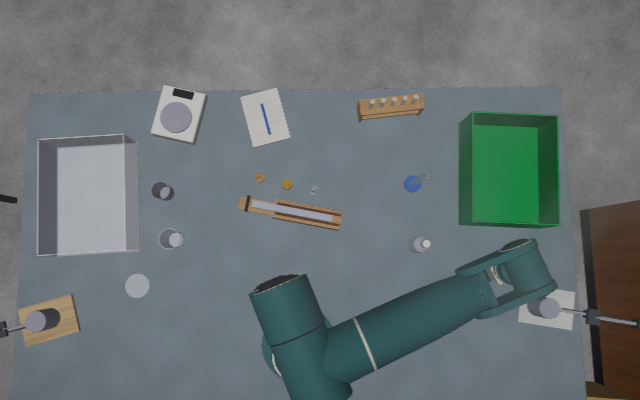

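```bash
python3 - <<'E'
import cv2
a=cv2.imread("pics/side0.png")[120:300,220:420]; cv2.imwrite("pics/sc.png",cv2.resize(a,None,fx=3.3,fy=3.3,interpolation=cv2.INTER_CUBIC))
a=cv2.imread("pics/top0.png")[120:260,200:400]; cv2.imwrite("pics/tc.png",cv2.resize(a,None,fx=4,fy=4,interpolation=cv2.INTER_CUBIC))
E
```

```text
(no output)
```

View pics/sc.png

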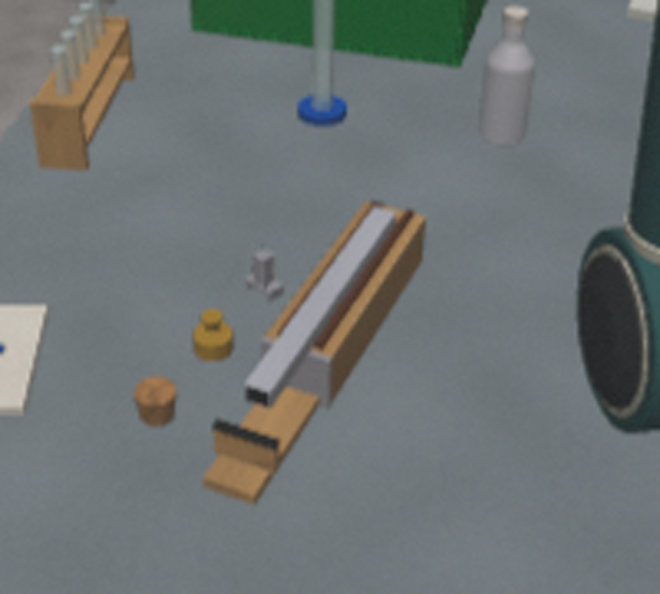

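View pics/tc.png

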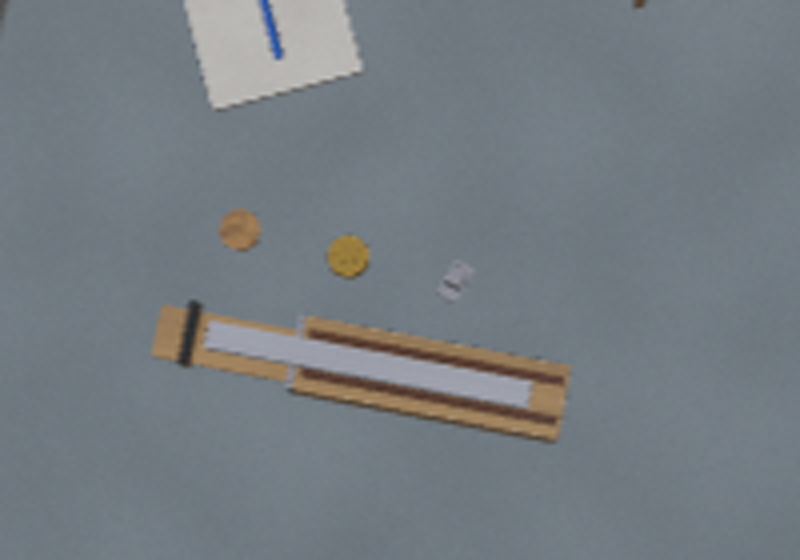

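```bash
cat > h.py <<'E'
import numpy as np, cv2
from scipy.optimize import least_squares
from station import *
INF={n:camera_info(n) for n in("side","top")}
def proj(n,P):
    i=INF[n];P=np.atleast_2d(P);f=200/np.tan(np.radians(i["fov_y"]/2));T=i["camera_from_world"]
    c=P@T[:3,:3].T+T[:3,3];return np.c_[i["cx"]+f*c[:,0]/c[:,2],i["cy"]+f*c[:,1]/c[:,2]] # col,row
def tri(ps):  # list of (cam,row,col)
    g=lambda X:np.concatenate([proj(n,X)[0]-[c,r] for n,r,c in ps])
    s=least_squares(g,[500,0,50.]);return s.x,np.abs(s.fun).max()
def onz(n,r,c,z):
    s=least_squares(lambda q:proj(n,[q[0],q[1],z])[0]-[c,r],[500,0.]);return s.x
E
python3 - <<'E'
from h import *
for n in("side","top"): get_image(n)
for th in("fulcrum","catch_top","bar_center","bar_front","bar","stand","catch","marker_post","marker_seat","marker","weight","stopper"):
    a=pinpoint("side",th)[:1];b=pinpoint("top",th)[:1]
    if a and b:
        X,e=tri([("side",*a[0]["point"]),("top",*b[0]["point"])]);print(th,X.round(1),round(e,2),round(a[0]["p"],2),round(b[0]["p"],2))
for n in("side","top"):
  for th in("stand","bar","catch","marker"):
    m=masks_of(n,th)[:1]
    if m: 
        cv2.imwrite(f"pics/m_{n}_{th}.png",m[0]["pixels"].astype(np.uint8)*255); print(n,th,m[0]["box"],m[0]["p"],m[0]["pixels"].sum())
E
```

```text
fulcrum [495.1  82.8  69.4] 0.23 0.78 0.77
catch_top [387.8 135.3 342.8] 29.65 0.62 0.58
bar_center [486.2  18.8  65.2] 0.2 0.64 0.75
bar_front [524.5 161.8  52.7] 0.97 0.89 0.89
bar [475.5  23.5  69.6] 0.19 0.91 0.79
stand [507.6  88.9  -3. ] 2.57 0.94 0.74
catch [520.7 183.4 -12.4] 2.83 0.46 0.52
marker_post [564.8 -62.2  48.2] 2.43 0.64 0.46
marker_seat [565.5 -52.3  28. ] 1.78 0.69 0.56
marker [569.  -66.3   1.9] 1.03 0.68 0.54
weight [594.6  41.2   5. ] 1.21 0.55 0.42
stopper [621.8 134.7  11.9] 1.34 0.5 0.52
side stand [278.6, 183.8, 349.2, 273.3] 0.7 1603
side bar [294.6, 185.4, 339.6, 245.7] 0.59 680
side marker [282.0, 246.2, 306.6, 264.7] 0.49 208
top stand [236.7, 195.0, 341.9, 230.1] 0.76 1240
top bar [248.7, 200.8, 333.1, 219.1] 0.94 590
top catch [246.0, 196.6, 253.4, 213.7] 0.58 70
top marker [308.6, 187.5, 319.4, 198.2] 0.53 59
```

```bash
python3 - <<'E'
import cv2
def crop(n,r0,r1,c0,c1,k,o):
    a=cv2.imread(f"pics/{n}0.png")[r0:r1,c0:c1]; a=cv2.resize(a,None,fx=k,fy=k,interpolation=cv2.INTER_CUBIC)
    for c in range(c0,c1,5): cv2.line(a,(int((c-c0+.5)*k),0),(int((c-c0+.5)*k),6 if c%10 else 14),(0,0,255),1); (c%10==0) and cv2.putText(a,str(c),(int((c-c0)*k),26),0,.4,(0,0,255))
    for r in range(r0,r1,5): cv2.line(a,(0,int((r-r0+.5)*k)),(6 if r%10 else 14,int((r-r0+.5)*k)),(0,0,255),1); (r%10==0) and cv2.putText(a,str(r),(15,int((r-r0+.5)*k)),0,.4,(0,0,255))
    cv2.imwrite(o,a)
crop("side",176,276,265,360,6,"pics/s6.png"); crop("top",180,240,230,350,6.5,"pics/t6.png")
E
```

```text
(no output)
```

View pics/s6.png

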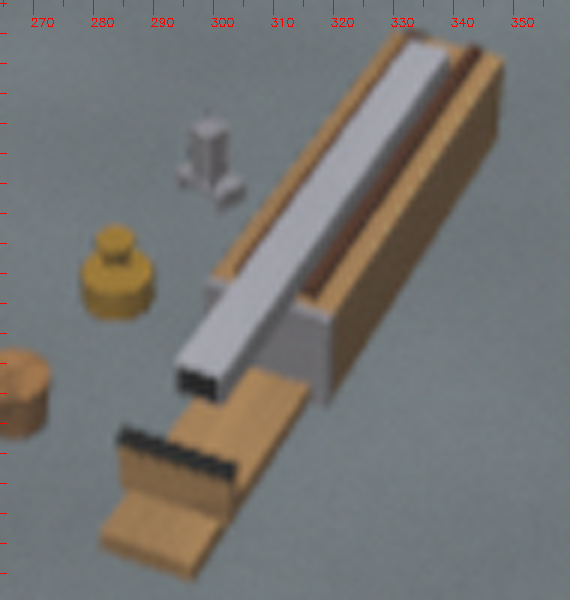

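View pics/t6.png

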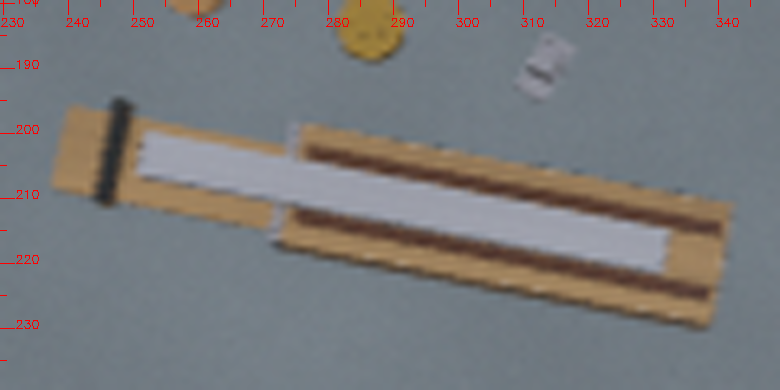

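```bash
cat > fit.py <<'E'
from h import *
S=[(0,35,60,332,313),(0,-35,60,207,283),(0,35,0,326,405),(-256,35,60,503,60),(-256,35,0,498,138)]
Tp=[(-256,-35,60,732,205),(-256,35,60,710,327),(0,35,60,275,242),(0,-35,60,290,122)]
SB=[(150,-12.5,80,178,358),(150,12.5,80,218,378),(150,12.5,60,218,402),(150,-12.5,60,180,388),(-150,-12.5,80,408,42),(-150,12.5,80,449,52)]
TB=[(-150,-12.5,80,670,230),(-150,12.5,80,660,271),(150,-12.5,80,145,133),(150,12.5,80,137,175)]
us=lambda p:np.array([p[3]/6+265-.5,p[4]/6+176-.5]); ut=lambda p:np.array([p[3]/6.5+230-.5,p[4]/6.5+180-.5])
def W(q,p,s=0):
    c,sn=np.cos(q[2]),np.sin(q[2]);x=p[0]+s;return [q[0]+c*x-sn*p[1],q[1]+sn*x+c*p[1],p[2]]
def res(q,use="both"):
    r=[]
    if use!="top": r+=[proj("side",W(q,p))[0]-us(p) for p in S]+[proj("side",W(q,p,q[3]))[0]-us(p) for p in SB]
    if use!="side": r+=[proj("top",W(q,p))[0]-ut(p) for p in Tp]+[proj("top",W(q,p,q[3]))[0]-ut(p) for p in TB]
    return np.concatenate(r)
if __name__=="__main__":
  for u in("both","side","top"):
    s=least_squares(res,[495,83,1.7,-68],args=(u,),loss="soft_l1");print(u,s.x.round(3),np.abs(s.fun).max().round(2)); 
    if u=="both":print(s.fun.reshape(-1,2).round(1).tolist())
E
python3 fit.py
```

```text
both [499.035  87.915   1.37  -71.627] 1.53
[[-0.4, 1.5], [-0.5, 0.2], [0.3, 0.7], [0.1, -0.4], [-0.1, 0.2], [-0.8, 0.8], [0.4, -0.0], [0.5, 1.1], [-0.9, 0.9], [-0.0, -0.3], [-0.1, -0.2], [0.8, 0.1], [0.8, -0.0], [-0.6, 0.2], [0.7, 0.1], [0.4, -0.0], [0.7, 0.4], [0.5, -0.2], [0.3, 0.0]]
side [499.152  85.485  -4.914 -71.391] 1.01
top [499.295  89.842   1.371 -71.873] 1.15
```

```bash
python3 -m inch '[{"rz":-0.159,"gripper":1},{"rz":-0.159,"gripper":1},{"rz":-0.159,"gripper":1},{"rz":-0.159,"gripper":1},{"rz":-0.159,"gripper":1},{"rz":-0.159,"gripper":1},{"x":4.9,"y":0.8,"gripper":1},{"x":4.9,"y":0.8,"gripper":1},{"x":4.9,"y":0.8,"gripper":1},{"x":4.9,"y":0.8,"gripper":1},{"x":4.9,"y":0.8,"gripper":1},{"x":4.9,"y":0.8,"z":1,"gripper":1},{"x":4.9,"y":0.8,"z":2,"gripper":1},{"x":4.9,"y":0.8,"z":3,"gripper":1},{"x":4.9,"y":0.8,"z":3,"gripper":1},{"z":1,"gripper":1},{"gripper":1}]' 10
```

```text
invalid input at $[0]: expected keys rx, ry, rz, x, y, z, gripper
```

```bash
python3 -m inch '[{"rx":0,"ry":0,"rz":-0.159,"x":0,"y":0,"z":0,"gripper":1},{"rx":0,"ry":0,"rz":-0.159,"x":0,"y":0,"z":0,"gripper":1},{"rx":0,"ry":0,"rz":-0.159,"x":0,"y":0,"z":0,"gripper":1},{"rx":0,"ry":0,"rz":-0.159,"x":0,"y":0,"z":0,"gripper":1},{"rx":0,"ry":0,"rz":-0.159,"x":0,"y":0,"z":0,"gripper":1},{"rx":0,"ry":0,"rz":-0.159,"x":0,"y":0,"z":0,"gripper":1},{"rx":0,"ry":0,"rz":0,"x":4.9,"y":0.8,"z":0,"gripper":1},{"rx":0,"ry":0,"rz":0,"x":4.9,"y":0.8,"z":0,"gripper":1},{"rx":0,"ry":0,"rz":0,"x":4.9,"y":0.8,"z":0,"gripper":1},{"rx":0,"ry":0,"rz":0,"x":4.9,"y":0.8,"z":0,"gripper":1},{"rx":0,"ry":0,"rz":0,"x":4.9,"y":0.8,"z":0,"gripper":1},{"rx":0,"ry":0,"rz":0,"x":4.9,"y":0.8,"z":1,"gripper":1},{"rx":0,"ry":0,"rz":0,"x":4.9,"y":0.8,"z":2,"gripper":1},{"rx":0,"ry":0,"rz":0,"x":4.9,"y":0.8,"z":3,"gripper":1},{"rx":0,"ry":0,"rz":0,"x":4.9,"y":0.8,"z":3,"gripper":1},{"rx":0,"ry":0,"rz":0,"x":0,"y":0,"z":1,"gripper":1},{"rx":0,"ry":0,"rz":0,"x":0,"y":0,"z":0,"gripper":1}]' 10
```

```text
t: 4.62
tcp_pos: [431.1, -199.9, 118.5]
orientation: [-3.141, 0.0, 1.37]
force: [-0.4, -1.1, 0.5]
width: 0.007
```

```bash
python3 -m inch '[{"rx":0,"ry":0,"rz":0,"x":0,"y":0.5,"z":4.0,"gripper":1},{"rx":0,"ry":0,"rz":0,"x":0,"y":0.42,"z":4.0,"gripper":1},{"rx":0,"ry":0,"rz":0,"x":1.5,"y":0,"z":0,"gripper":1},{"rx":0,"ry":0,"rz":0,"x":1.0,"y":0,"z":0,"gripper":1},{"rx":0,"ry":0,"rz":0,"x":0,"y":0,"z":0,"gripper":1}]'
python3 - <<'E'
from h import *
im=get_image("side");cv2.imwrite("pics/s1.png",cv2.resize(im[140:240,270:390,::-1],None,fx=6,fy=6,interpolation=cv2.INTER_CUBIC))
E
```

```text
t: 5.25
tcp_pos: [446.2, -176.9, 40.7]
orientation: [3.139, 0.001, 1.371]
force: [-0.8, 0.5, -1.3]
width: 0.004
```

View pics/s1.png

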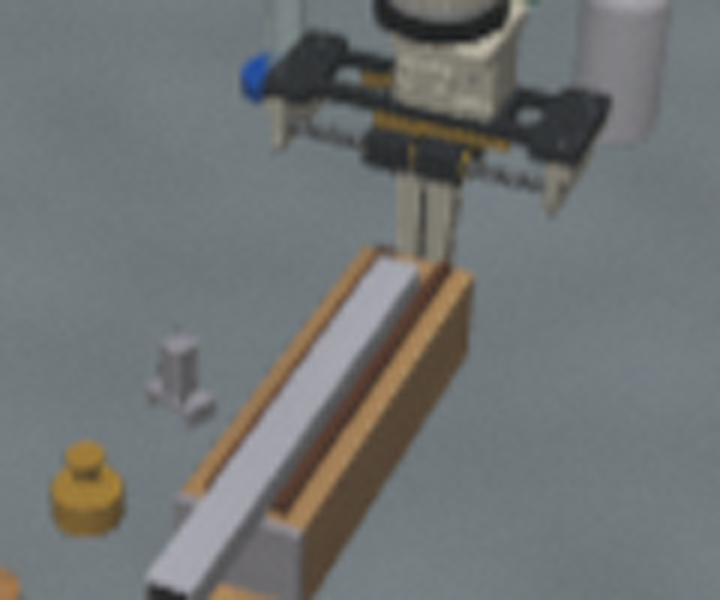

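The shut fingers (crop ~425,220) are just behind the stand's rear end, in line with the bar. I'll creep forward for a touch reference.

```bash
for i in 1 2 3 4 5; do :; done; python3 -m inch '[{"rx":0,"ry":0,"rz":0,"x":0.15,"y":0,"z":0,"gripper":1},{"rx":0,"ry":0,"rz":0,"x":0.15,"y":0,"z":0,"gripper":1},{"rx":0,"ry":0,"rz":0,"x":0,"y":0,"z":0,"gripper":1}]'; python3 -m inch '[{"rx":0,"ry":0,"rz":0,"x":0.15,"y":0,"z":0,"gripper":1},{"rx":0,"ry":0,"rz":0,"x":0,"y":0,"z":0,"gripper":1}]'
```

```text
t: 5.68
tcp_pos: [445.8, -174.2, 38.7]
orientation: [3.142, 0.0, 1.37]
force: [-0.6, 0.1, 0.6]
width: 0.002
t: 5.92
tcp_pos: [446.1, -172.6, 38.6]
orientation: [-3.141, -0.0, 1.37]
force: [0.5, 0.4, -0.3]
width: 0.008
```

```bash
python3 -m inch '[{"rx":0,"ry":0,"rz":0,"x":0.15,"y":0,"z":0,"gripper":1},{"rx":0,"ry":0,"rz":0,"x":0,"y":0,"z":0,"gripper":1}]'
```

```text
t: 6.18
tcp_pos: [446.3, -171.6, 38.6]
orientation: [3.142, 0.001, 1.37]
force: [-1.7, -5.0, -0.9]
width: 0.007
```

```bash
python3 -m inch '[{"rx":0,"ry":0,"rz":0,"x":0.15,"y":0,"z":0,"gripper":1},{"rx":0,"ry":0,"rz":0,"x":0,"y":0,"z":0,"gripper":1}]'
```

```text
t: 6.42
tcp_pos: [446.4, -171.6, 38.7]
orientation: [3.142, 0.004, 1.37]
force: [-3.5, -19.1, -3.8]
width: 0.005
```

```bash
python3 -m inch '[{"rx":0,"ry":0,"rz":0,"x":-0.6,"y":0,"z":0,"gripper":1},{"rx":0,"ry":0,"rz":0,"x":0,"y":0,"z":-1.6,"gripper":1},{"rx":0,"ry":0,"rz":0,"x":0,"y":0,"z":-1.5,"gripper":1},{"rx":0,"ry":0,"rz":0,"x":1.5,"y":0,"z":0,"gripper":1},{"rx":0,"ry":0,"rz":0,"x":1.5,"y":0,"z":0,"gripper":1},{"rx":0,"ry":0,"rz":0,"x":0,"y":0,"z":0,"gripper":1}]'
python3 -m inch '[{"rx":0,"ry":0,"rz":0,"x":0.3,"y":0,"z":0,"gripper":1},{"rx":0,"ry":0,"rz":0,"x":0.3,"y":0,"z":0,"gripper":1},{"rx":0,"ry":0,"rz":0,"x":0.3,"y":0,"z":0,"gripper":1}]'
```

```text
t: 7.18
tcp_pos: [451.6, -144.8, 69.2]
orientation: [-3.141, -0.0, 1.372]
force: [-0.0, 0.9, 0.5]
width: 0.007
t: 7.55
tcp_pos: [453.3, -137.5, 69.6]
orientation: [-3.141, 0.0, 1.369]
force: [-0.9, -2.3, -0.9]
width: 0.003
```

```bash
python3 -m inch '[{"rx":0,"ry":0,"rz":0,"x":0.3,"y":0,"z":0,"gripper":1},{"rx":0,"ry":0,"rz":0,"x":0.3,"y":0,"z":0,"gripper":1}]'
```

```text
t: 7.8
tcp_pos: [454.5, -131.5, 69.6]
orientation: [-3.141, 0.0, 1.37]
force: [-0.4, -3.1, -0.6]
width: 0.006
```

```bash
python3 -m inch '[{"rx":0,"ry":0,"rz":0,"x":0.45,"y":0,"z":0,"gripper":1},{"rx":0,"ry":0,"rz":0,"x":0.45,"y":0,"z":0,"gripper":1},{"rx":0,"ry":0,"rz":0,"x":0.45,"y":0,"z":0,"gripper":1},{"rx":0,"ry":0,"rz":0,"x":0.45,"y":0,"z":0,"gripper":1},{"rx":0,"ry":0,"rz":0,"x":0.45,"y":0,"z":0,"gripper":1},{"rx":0,"ry":0,"rz":0,"x":0.4,"y":0,"z":0,"gripper":1},{"rx":0,"ry":0,"rz":0,"x":0.3,"y":0,"z":0,"gripper":1},{"rx":0,"ry":0,"rz":0,"x":0,"y":0,"z":0,"gripper":1}]'; cat > snap.py <<'E'
import sys
from h import *
o=observe();d=np.array([np.cos(1.37),np.sin(1.37)])
u=(o["tcp_pos"][:2]-[446.3,-171.6])@d
print("t",round(o["t"],2),"bar mid est",round(-263.5+u+7.5+150,1))
im=get_image("side").copy();k=sys.argv[1];np.save(f"pics/{k}.npy",im)
cv2.imwrite(f"pics/{k}.png",cv2.resize(im[175:275,265:360,::-1],None,fx=6,fy=6,interpolation=cv2.INTER_CUBIC))
r=pinpoint("side","bar_front");print([(round(q["p"],2),np.round(q["point"],1).tolist()) for q in r[:2]])
if len(sys.argv)>2:
    a=np.load(f"pics/{sys.argv[2]}.npy").astype(int)
    D=np.abs(a-im)[215:265,275:320].sum(2); print("diff>60 px:",(D>60).sum())
E
python3 snap.py p0
```

```text
t: 8.8
tcp_pos: [460.5, -102.3, 69.7]
orientation: [3.142, -0.0, 1.37]
force: [0.6, -0.2, -0.4]
width: 0.005
t 8.8 bar mid est -35.2
[]
```

View pics/p0.png

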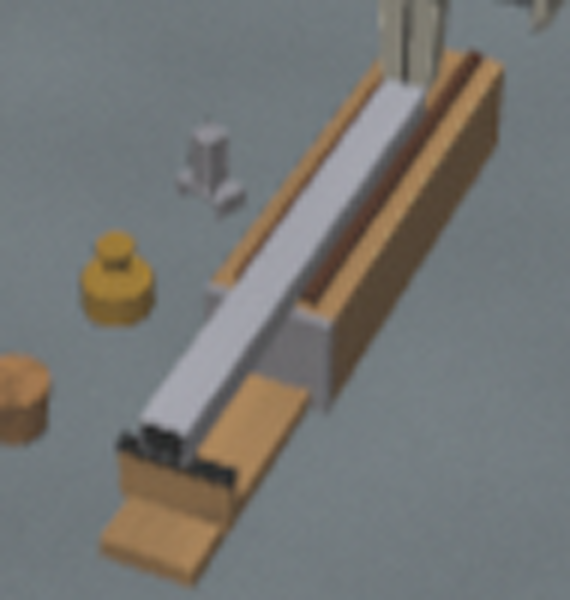

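```bash
cat >> h.py <<'E'
F=np.array([498.7,86.6,60.]);DD=np.array([np.cos(1.37),np.sin(1.37),0]);NN=np.array([-np.sin(1.37),np.cos(1.37),0])
def barpts(s,tip):  # mid offset s from edge; corners
    c,sn=np.cos(tip),np.sin(tip);P=[]
    for x in(150,-150):
        for y,z in((-12.5,20),(12.5,20),(12.5,0),(-12.5,0)):
            X=x+s;P.append(F+DD*(c*X+sn*z)+NN*y+np.array([0,0,1])*(-sn*X+c*z))
    return np.array(P)
E
cat > snap.py <<'E'
import sys
from h import *
o=observe()
u=(o["tcp_pos"][:2]-[446.3,-171.6])@DD[:2]
s=-263.5+u+7.5+150+float(sys.argv[2])
print("t",round(o["t"],2),"bar mid est",round(s,1))
im=get_image("side");k=sys.argv[1]
a=cv2.resize(im[175:275,265:360,::-1],None,fx=6,fy=6,interpolation=cv2.INTER_CUBIC);b=a.copy()
for tip,col in((0,(0,255,0)),(.12,(0,0,255))):
    p=((proj("side",barpts(s,tip))-[265,175]+.5)*6).astype(np.int32)
    cv2.polylines(b,[p[:4].reshape(-1,1,2)],True,col);cv2.polylines(b,[p[4:].reshape(-1,1,2)],True,col)
cv2.imwrite(f"pics/{k}.png",b[:,:360] if 0 else np.hstack([a[150:,:400],b[150:,:400]]))
E
python3 -m inch '[{"rx":0,"ry":0,"rz":0,"x":0.35,"y":0,"z":0,"gripper":1},{"rx":0,"ry":0,"rz":0,"x":0,"y":0,"z":0,"gripper":1},{"rx":0,"ry":0,"rz":0,"x":-0.3,"y":0,"z":0,"gripper":1},{"rx":0,"ry":0,"rz":0,"x":0,"y":0,"z":0,"gripper":1},{"rx":0,"ry":0,"rz":0,"x":0,"y":0,"z":0,"gripper":1},{"rx":0,"ry":0,"rz":0,"x":0,"y":0,"z":0,"gripper":1}]'; python3 snap.py p1 3
```

```text
t: 9.65
tcp_pos: [460.5, -102.1, 69.6]
orientation: [3.142, -0.0, 1.37]
force: [-0.7, 1.0, 0.5]
width: 0.003
t 9.65 bar mid est -32.1
```

View pics/p1.png

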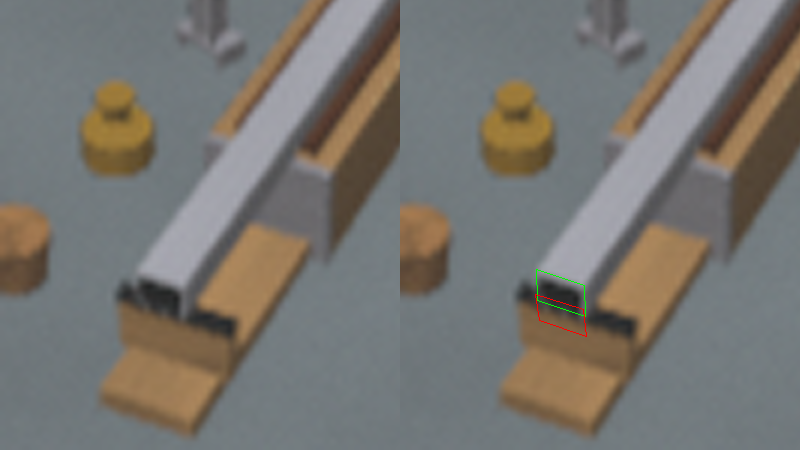

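```bash
python3 -m inch '[{"rx":0,"ry":0,"rz":0,"x":0.65,"y":0,"z":0,"gripper":1},{"rx":0,"ry":0,"rz":0,"x":0,"y":0,"z":0,"gripper":1},{"rx":0,"ry":0,"rz":0,"x":-0.3,"y":0,"z":0,"gripper":1},{"rx":0,"ry":0,"rz":0,"x":0,"y":0,"z":0,"gripper":1},{"rx":0,"ry":0,"rz":0,"x":0,"y":0,"z":0,"gripper":1},{"rx":0,"ry":0,"rz":0,"x":0,"y":0,"z":0,"gripper":1},{"rx":0,"ry":0,"rz":0,"x":0,"y":0,"z":0,"gripper":1}]'; python3 snap.py p2 3
```

```text
t: 10.58
tcp_pos: [461.2, -98.7, 69.6]
orientation: [3.142, 0.0, 1.37]
force: [0.4, 1.0, -0.5]
width: 0.004
t 10.57 bar mid est -28.6
```

View pics/p2.png

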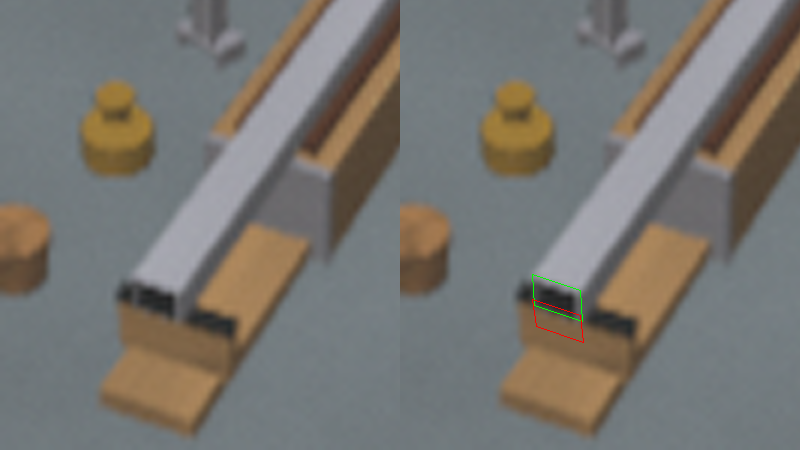

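```bash
python3 -m inch '[{"rx":0,"ry":0,"rz":0,"x":0.6,"y":0,"z":0,"gripper":1},{"rx":0,"ry":0,"rz":0,"x":0,"y":0,"z":0,"gripper":1},{"rx":0,"ry":0,"rz":0,"x":-0.3,"y":0,"z":0,"gripper":1},{"rx":0,"ry":0,"rz":0,"x":0,"y":0,"z":0,"gripper":1},{"rx":0,"ry":0,"rz":0,"x":0,"y":0,"z":0,"gripper":1},{"rx":0,"ry":0,"rz":0,"x":0,"y":0,"z":0,"gripper":1},{"rx":0,"ry":0,"rz":0,"x":0,"y":0,"z":0,"gripper":1}]'; python3 snap.py p3 3
```

```text
t: 11.5
tcp_pos: [461.8, -95.8, 69.6]
orientation: [-3.142, -0.0, 1.37]
force: [0.8, -1.6, 0.5]
width: 0.007
t 11.5 bar mid est -25.6
```

View pics/p3.png

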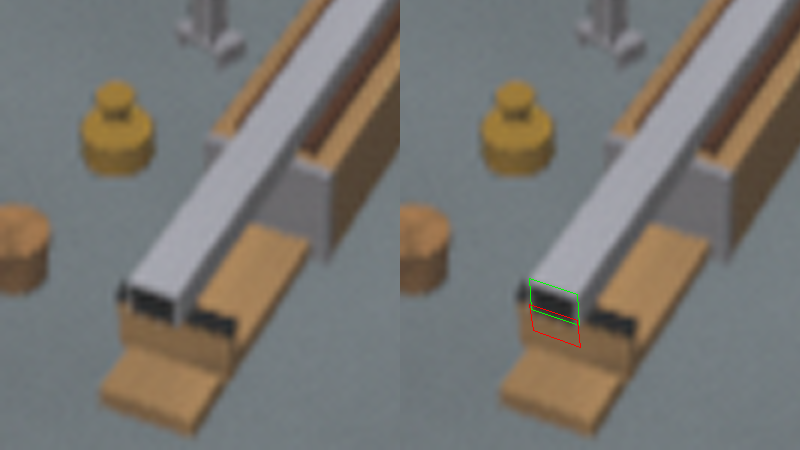

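Level still (the end face matches the green outline). Next steps, the same each time.

```bash
python3 -m inch '[{"rx":0,"ry":0,"rz":0,"x":0.6,"y":0,"z":0,"gripper":1},{"rx":0,"ry":0,"rz":0,"x":0,"y":0,"z":0,"gripper":1},{"rx":0,"ry":0,"rz":0,"x":-0.3,"y":0,"z":0,"gripper":1},{"rx":0,"ry":0,"rz":0,"x":0,"y":0,"z":0,"gripper":1},{"rx":0,"ry":0,"rz":0,"x":0,"y":0,"z":0,"gripper":1},{"rx":0,"ry":0,"rz":0,"x":0,"y":0,"z":0,"gripper":1},{"rx":0,"ry":0,"rz":0,"x":0,"y":0,"z":0,"gripper":1}]'; python3 snap.py p4 3
```

```text
t: 12.42
tcp_pos: [462.4, -92.8, 69.6]
orientation: [-3.142, 0.0, 1.37]
force: [-0.2, 0.1, 0.0]
width: 0.006
t 12.43 bar mid est -22.6
```

View pics/p4.png

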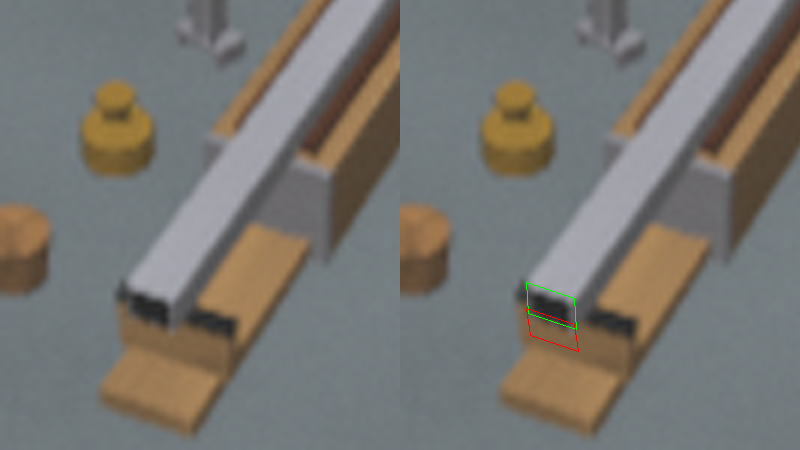

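```bash
python3 -m inch '[{"rx":0,"ry":0,"rz":0,"x":0.6,"y":0,"z":0,"gripper":1},{"rx":0,"ry":0,"rz":0,"x":0,"y":0,"z":0,"gripper":1},{"rx":0,"ry":0,"rz":0,"x":-0.3,"y":0,"z":0,"gripper":1},{"rx":0,"ry":0,"rz":0,"x":0,"y":0,"z":0,"gripper":1},{"rx":0,"ry":0,"rz":0,"x":0,"y":0,"z":0,"gripper":1},{"rx":0,"ry":0,"rz":0,"x":0,"y":0,"z":0,"gripper":1},{"rx":0,"ry":0,"rz":0,"x":0,"y":0,"z":0,"gripper":1}]'; python3 snap.py p5 3
```

```text
t: 13.35
tcp_pos: [463.0, -89.9, 69.6]
orientation: [3.142, -0.0, 1.37]
force: [-0.1, -0.5, 0.3]
width: 0.004
t 13.35 bar mid est -19.6
```

View pics/p5.png

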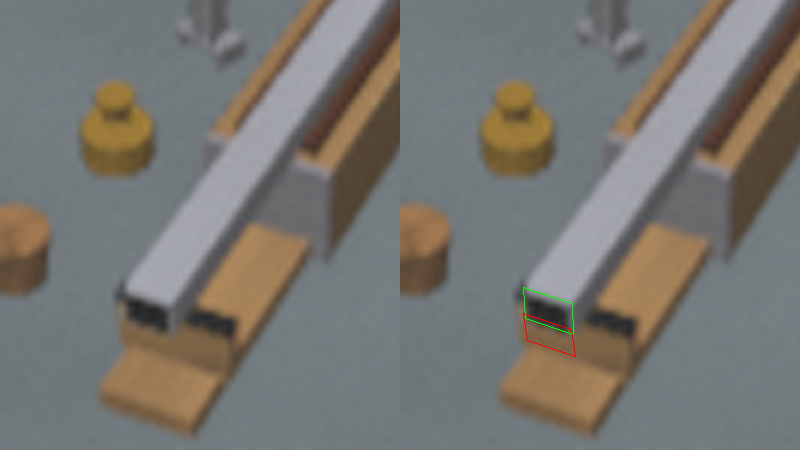

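```bash
python3 -m inch '[{"rx":0,"ry":0,"rz":0,"x":0.6,"y":0,"z":0,"gripper":1},{"rx":0,"ry":0,"rz":0,"x":0,"y":0,"z":0,"gripper":1},{"rx":0,"ry":0,"rz":0,"x":-0.3,"y":0,"z":0,"gripper":1},{"rx":0,"ry":0,"rz":0,"x":0,"y":0,"z":0,"gripper":1},{"rx":0,"ry":0,"rz":0,"x":0,"y":0,"z":0,"gripper":1},{"rx":0,"ry":0,"rz":0,"x":0,"y":0,"z":0,"gripper":1},{"rx":0,"ry":0,"rz":0,"x":0,"y":0,"z":0,"gripper":1}]'; python3 snap.py p6 3
```

```text
t: 14.28
tcp_pos: [463.6, -86.9, 69.7]
orientation: [3.142, -0.0, 1.37]
force: [0.7, 0.6, -0.5]
width: 0.007
t 14.28 bar mid est -16.6
```

View pics/p6.png

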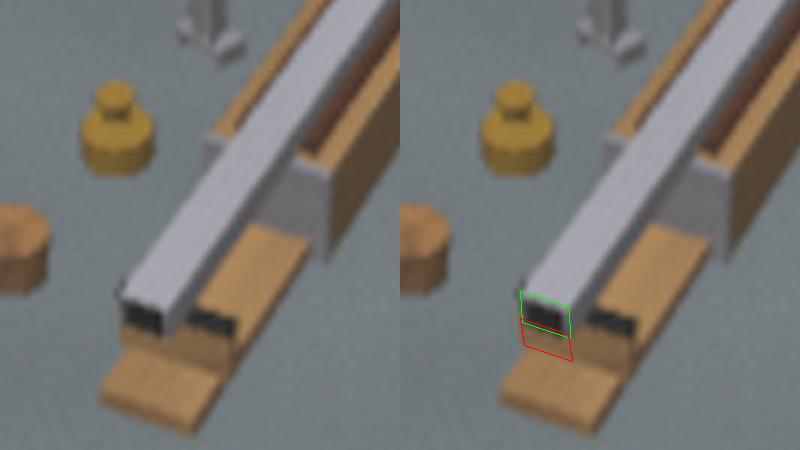

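```bash
python3 -m inch '[{"rx":0,"ry":0,"rz":0,"x":0.6,"y":0,"z":0,"gripper":1},{"rx":0,"ry":0,"rz":0,"x":0,"y":0,"z":0,"gripper":1},{"rx":0,"ry":0,"rz":0,"x":-0.3,"y":0,"z":0,"gripper":1},{"rx":0,"ry":0,"rz":0,"x":0,"y":0,"z":0,"gripper":1},{"rx":0,"ry":0,"rz":0,"x":0,"y":0,"z":0,"gripper":1},{"rx":0,"ry":0,"rz":0,"x":0,"y":0,"z":0,"gripper":1},{"rx":0,"ry":0,"rz":0,"x":0,"y":0,"z":0,"gripper":1}]'; python3 snap.py p7 3
```

```text
t: 15.2
tcp_pos: [464.2, -84.0, 69.7]
orientation: [3.142, 0.0, 1.37]
force: [0.1, -0.2, -0.1]
width: 0.007
t 15.2 bar mid est -13.6
```

View pics/p7.png

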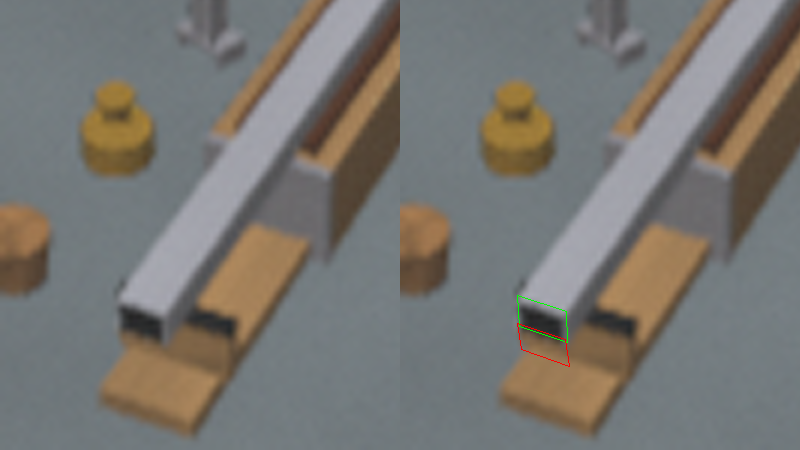

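```bash
python3 -m inch '[{"rx":0,"ry":0,"rz":0,"x":0.6,"y":0,"z":0,"gripper":1},{"rx":0,"ry":0,"rz":0,"x":0,"y":0,"z":0,"gripper":1},{"rx":0,"ry":0,"rz":0,"x":-0.3,"y":0,"z":0,"gripper":1},{"rx":0,"ry":0,"rz":0,"x":0,"y":0,"z":0,"gripper":1},{"rx":0,"ry":0,"rz":0,"x":0,"y":0,"z":0,"gripper":1},{"rx":0,"ry":0,"rz":0,"x":0,"y":0,"z":0,"gripper":1},{"rx":0,"ry":0,"rz":0,"x":0,"y":0,"z":0,"gripper":1}]'; python3 snap.py p8 3
```

```text
t: 16.12
tcp_pos: [464.8, -81.1, 69.6]
orientation: [-3.142, -0.0, 1.37]
force: [-1.0, 0.6, 1.0]
width: 0.006
t 16.12 bar mid est -10.6
```

View pics/p8.png

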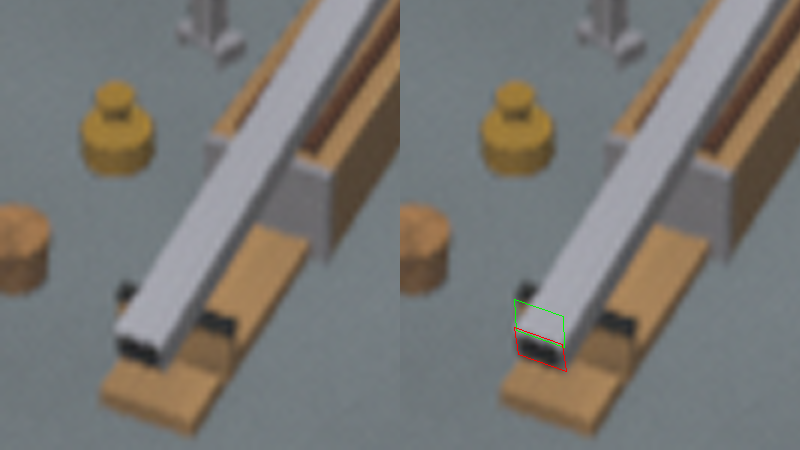

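```bash
python3 -m inch '[{"rx":0,"ry":0,"rz":0,"x":-1.5,"y":0,"z":0,"gripper":1},{"rx":0,"ry":0,"rz":0,"x":-2,"y":0,"z":-3,"gripper":1},{"rx":0,"ry":0,"rz":0,"x":-2,"y":0,"z":-4,"gripper":1},{"rx":0,"ry":0,"rz":0,"x":0,"y":0,"z":0,"gripper":1}]'
python3 - <<'E'
from h import *
for n in("side","top"):
    im=get_image(n);cv2.imwrite(f"pics/q_{n}.png",im[:,:,::-1])
    r0,c0=(185,285) if n=="side" else (175,295)
    cv2.imwrite(f"pics/q_{n}z.png",cv2.resize(im[r0:r0+35,c0:c0+40,::-1],None,fx=16,fy=16,interpolation=cv2.INTER_CUBIC))
    for th in("marker","marker_post","marker_seat"):
        r=pinpoint(n,th)[:1]; print(n,th,r)
E
```

```text
t: 16.68
tcp_pos: [454.5, -137.0, 142.6]
orientation: [3.137, 0.001, 1.368]
force: [0.8, 1.0, 0.4]
width: 0.004
side marker [{'point': [208.9, 296.5], 'p': 0.51}]
side marker_post [{'point': [197.3, 298.3], 'p': 0.64}]
side marker_seat [{'point': [210.3, 298.6], 'p': 0.43}]
top marker [{'point': [190.6, 312.1], 'p': 0.44}]
top marker_post [{'point': [188.4, 312.9], 'p': 0.64}]
top marker_seat [{'point': [190.8, 312.5], 'p': 0.59}]
```

View pics/q_sidez.png

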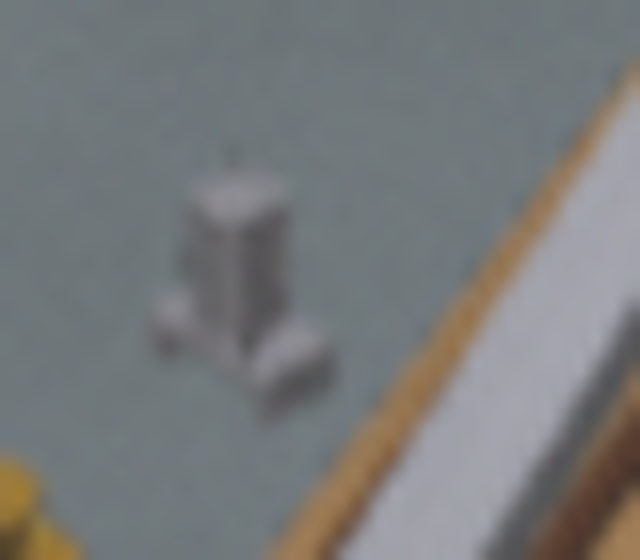

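View pics/q_topz.png

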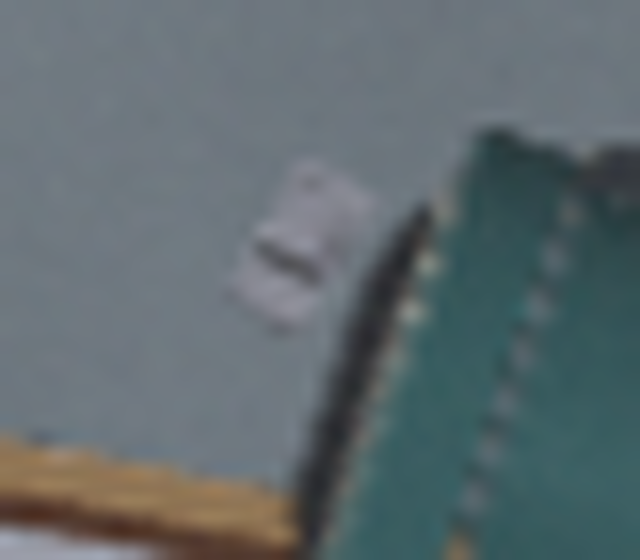

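```bash
cat > mk.py <<'E'
from h import *
from scipy.optimize import minimize
def sil(n,q,K,r0,c0,H,Wd,lo=0):
    x,y,a=q;c,s=np.cos(a),np.sin(a);m=np.zeros((H*K,Wd*K),np.uint8)
    for hx,hy,z0,z1 in((8,8,13,49),(10,18.5,0.,13)):
        P=np.array([[x+c*i*hx-s*j*hy,y+s*i*hx+c*j*hy,z] for i in(-1,1) for j in(-1,1) for z in(z0,z1)])
        p=((proj(n,P)-[c0,r0]+.5)*K*16).astype(np.int32)
        cv2.fillConvexPoly(m,cv2.convexHull(p.reshape(-1,1,2)),255,shift=4)
    return cv2.resize(m,(Wd,H),interpolation=cv2.INTER_AREA)/255.
D={}
for n,r0,c0,H,Wd in(("side",185,283,34,32),("top",178,300,24,28)):
    im=cv2.imread(f"pics/{n}0.png")[r0:r0+H,c0:c0+Wd].astype(float)
    Lb=cv2.cvtColor(im.astype(np.uint8),cv2.COLOR_BGR2LAB).astype(float)
    if n=="side": Lb[28:,:]=np.median(Lb,(0,1)); 
    bg=np.median(Lb[:, :].reshape(-1,3),0)
    w=np.abs(Lb-bg)*[1,2,2]; g=np.clip(w.sum(2)/25,0,1)
    if n=="side":
        g[:, 26:]=0
    D[n]=(g,r0,c0,H,Wd)
def cost(q,ns=("side","top")):
    return sum(((sil(n,q,8,*D[n][1:])-D[n][0])**2).sum() for n in ns)
if __name__=="__main__":
  for ns in(("side","top"),("side",),("top",)):
    b=min((minimize(cost,[x,y,a],args=(ns,),method="Nelder-Mead",options=dict(initial_simplex=np.array([[x,y,a],[x+6,y,a],[x,y+6,a],[x,y,a+.2]]))) for a in(.9,1.1,1.3) for x in(560,570) for y in(-66,-58)),key=lambda r:r.fun)
    print(ns,b.x.round(2),round(b.fun,2))
  b=minimize(cost,[566,-60,1.1],method="Nelder-Mead").x
  for n in("side","top"):
    g,r0,c0,H,Wd=D[n];K=12
    im=cv2.resize(cv2.imread(f"pics/{n}0.png")[r0:r0+H,c0:c0+Wd],None,fx=K,fy=K,interpolation=cv2.INTER_CUBIC)
    m=(cv2.resize(sil(n,b,8,r0,c0,H,Wd),None,fx=K,fy=K)>.5).astype(np.uint8)
    cs,_=cv2.findContours(m,0,1);o=im.copy();cv2.drawContours(o,cs,-1,(0,0,255),1)
    cv2.imwrite(f"pics/mk_{n}.png",np.hstack([o,cv2.cvtColor(cv2.resize((g*255).astype(np.uint8),None,fx=K,fy=K),cv2.COLOR_GRAY2BGR)]))
E
python3 mk.py
```

```text
('side', 'top') [569.33 -64.3    0.97] 46.78
('side',) [569.23 -66.84   0.99] 25.77
('top',) [572.15 -63.18   1.03] 14.75
```

View pics/mk_side.png

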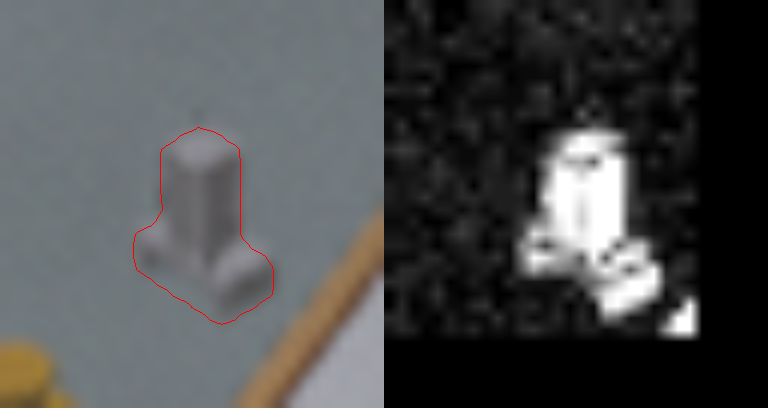

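View pics/mk_top.png

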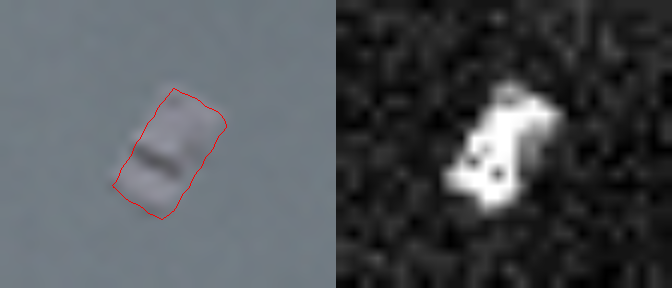

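```bash
python3 -m inch '[{"rx":0,"ry":0,"rz":-0.15,"x":0,"y":0,"z":0,"gripper":0.46},{"rx":0,"ry":0,"rz":-0.15,"x":0,"y":0,"z":0,"gripper":0.46},{"rx":0,"ry":0,"rz":-0.15,"x":0,"y":0,"z":0,"gripper":0.46},{"rx":0,"ry":0,"rz":-0.15,"x":0,"y":0,"z":0,"gripper":0.46},{"rx":0,"ry":0,"rz":-0.15,"x":0,"y":0,"z":0,"gripper":0.46},{"rx":0,"ry":0,"rz":-0.15,"x":0,"y":0,"z":0,"gripper":0.46},{"rx":0,"ry":0,"rz":-0.15,"x":0,"y":0,"z":0,"gripper":0.46},{"rx":0,"ry":0,"rz":-0.15,"x":0,"y":0,"z":0,"gripper":0.46},{"rx":0,"ry":0,"rz":0,"x":-1.5,"y":3.0,"z":0,"gripper":0.46},{"rx":0,"ry":0,"rz":0,"x":-1.5,"y":3.0,"z":0,"gripper":0.46},{"rx":0,"ry":0,"rz":0,"x":-1.5,"y":3.0,"z":0,"gripper":0.46},{"rx":0,"ry":0,"rz":0,"x":-1.3,"y":3.2,"z":0,"gripper":0.46},{"rx":0,"ry":0,"rz":0,"x":0,"y":0,"z":3,"gripper":0.46},{"rx":0,"ry":0,"rz":0,"x":0,"y":0,"z":3,"gripper":0.46},{"rx":0,"ry":0,"rz":0,"x":0,"y":0,"z":0,"gripper":0.46}]'
python3 - <<'E'
from h import *
o=observe();p=o["tcp_pos"];y=o["orientation"][2];print(p.round(1),o["orientation"].round(3),o["width"])
d=np.array([569.5,-65.5])-p[:2];print("tool dx,dy cm",(d@[np.cos(y),np.sin(y)]/10).round(2),(d@[np.sin(y),-np.cos(y)]/10).round(2))
im=get_image("side");cv2.imwrite("pics/c1.png",cv2.resize(im[150:240,260:350,::-1],None,fx=6,fy=6,interpolation=cv2.INTER_CUBIC))
E
```

```text
t: 18.95
tcp_pos: [567.4, -63.3, 77.3]
orientation: [-3.14, -0.004, 2.57]
force: [-0.8, 0.0, -0.0]
width: 0.542
[567.4 -63.3  77.3] [-3.14  -0.004  2.57 ] 0.54181292275066
tool dx,dy cm -0.3 -0.07
```

View pics/c1.png

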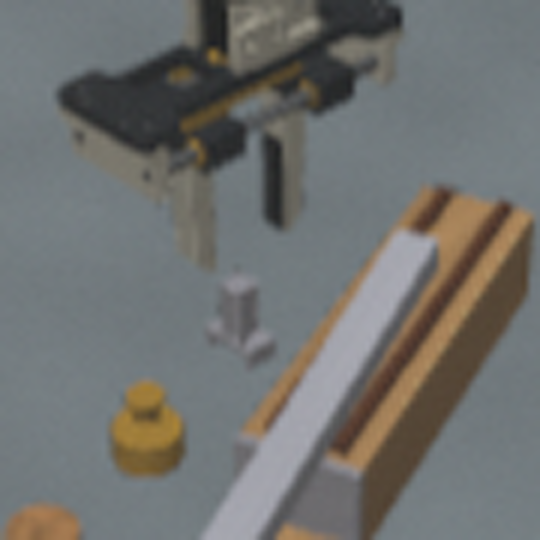

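```bash
python3 -m inch '[{"rx":0,"ry":0,"rz":0,"x":-0.3,"y":-0.07,"z":0.7,"gripper":0.46},{"rx":0,"ry":0,"rz":0,"x":0,"y":0,"z":2.5,"gripper":0.46},{"rx":0,"ry":0,"rz":0,"x":0,"y":0,"z":2.5,"gripper":0.46},{"rx":0,"ry":0,"rz":0,"x":0,"y":0,"z":0,"gripper":0.6},{"rx":0,"ry":0,"rz":0,"x":0,"y":0,"z":0,"gripper":0.7},{"rx":0,"ry":0,"rz":0,"x":0,"y":0,"z":0,"gripper":0.75},{"rx":0,"ry":0,"rz":0,"x":0,"y":0,"z":0,"gripper":0.78},{"rx":0,"ry":0,"rz":0,"x":0,"y":0,"z":0,"gripper":0.81},{"rx":0,"ry":0,"rz":0,"x":0,"y":0,"z":0,"gripper":0.84},{"rx":0,"ry":0,"rz":0,"x":0,"y":0,"z":0,"gripper":0.88},{"rx":0,"ry":0,"rz":0,"x":0,"y":0,"z":0,"gripper":0.88}]' 4
python3 - <<'E'
from h import *
for n,r0,c0 in(("side",160,265),("top",160,280)):
    im=get_image(n);cv2.imwrite(f"pics/c2{n}.png",cv2.resize(im[r0:r0+60,c0:c0+70,::-1],None,fx=9,fy=9,interpolation=cv2.INTER_CUBIC))
o=observe();print(o["moment"],o["force"])
E
```

```text
t: 20.38
tcp_pos: [570.9, -66.0, 22.8]
orientation: [3.141, 0.0, 2.57]
force: [-0.7, 0.1, 4.5]
width: 0.174
[ 0.08148593 -0.05568018  0.00571207] [-0.76289677  0.0504271   3.01098167]
```

View pics/c2side.png

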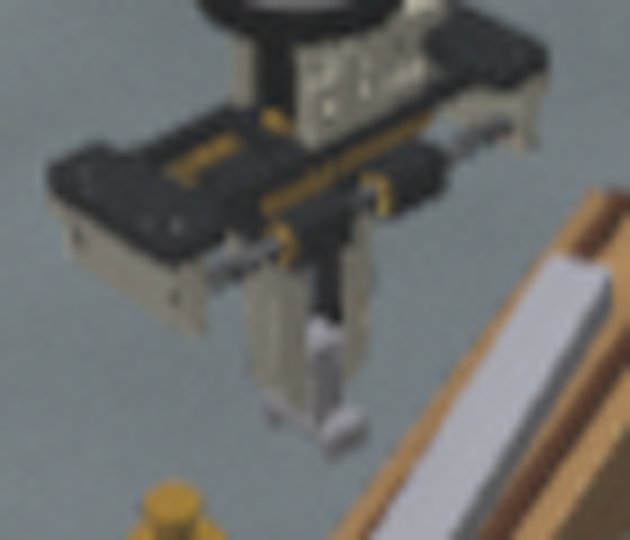

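```bash
python3 -m inch '[{"rx":0,"ry":0,"rz":0,"x":0,"y":0,"z":0,"gripper":0.88},{"rx":0,"ry":0,"rz":0,"x":0,"y":0,"z":0,"gripper":0.88}]'
python3 - <<'E'
from h import *
o=observe();print(o["moment"],o["force"])
E
```

```text
t: 20.72
tcp_pos: [570.9, -66.0, 22.8]
orientation: [3.141, 0.0, 2.57]
force: [-0.2, 0.7, 5.0]
width: 0.173
[ 0.04352778 -0.05243076  0.06268194] [-0.23800809  0.6739543   5.0467794 ]
```

View pics/c2top.png

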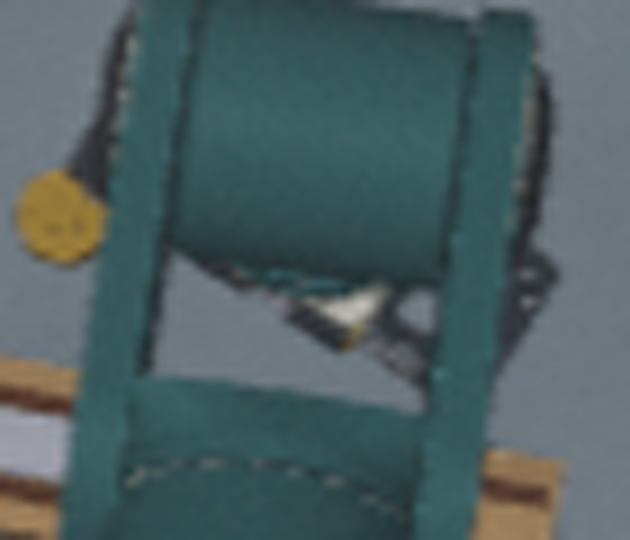

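```bash
python3 -m inch '[{"rx":0,"ry":0,"rz":0,"x":0,"y":0,"z":0,"gripper":0.7},{"rx":0,"ry":0,"rz":0,"x":0,"y":0,"z":0,"gripper":0.42},{"rx":0,"ry":0,"rz":0,"x":0,"y":0,"z":-0.2,"gripper":0.42},{"rx":0,"ry":0,"rz":0,"x":0,"y":0,"z":-0.2,"gripper":0.42},{"rx":0,"ry":0,"rz":0,"x":0,"y":0,"z":0,"gripper":0.42}]'
python3 - <<'E'
from h import *
o=observe();print(o["moment"],o["force"])
im=get_image("side");cv2.imwrite("pics/c3.png",cv2.resize(im[160:220,265:335,::-1],None,fx=9,fy=9,interpolation=cv2.INTER_CUBIC))
E
```

```text
t: 21.35
tcp_pos: [570.9, -66.0, 26.9]
orientation: [3.141, 0.0, 2.57]
force: [0.1, 0.4, 0.3]
width: 0.575
[ 0.03338554 -0.13643456 -0.02216788] [0.06324388 0.41635796 0.34473633]
```

View pics/c3.png

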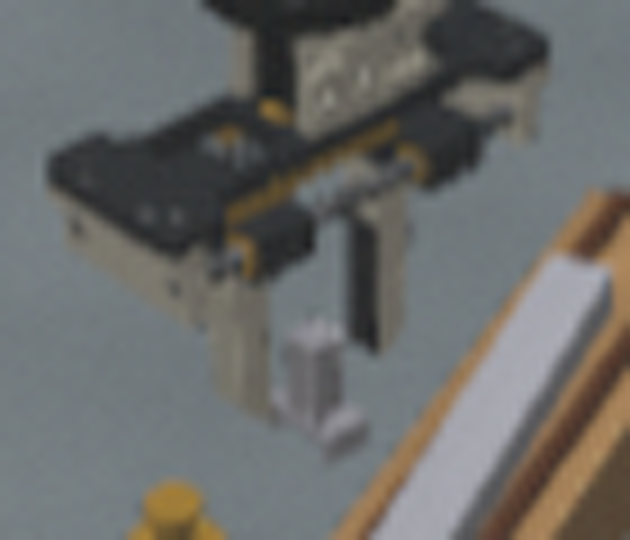

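```bash
python3 - <<'E'
from h import *
c=np.array([570.9,-66,0]);tx=np.array([np.cos(2.57),np.sin(2.57),0])
for k in(-4,0,4): print(k,[((proj("side",c+tx*k+[0,0,z])[0]-[265,160]+.5)*9).round(0).tolist() for z in(13,31,49)])
E
```

```text
-4 [[304.0, 402.0], [303.0, 365.0], [302.0, 328.0]]
0 [[311.0, 407.0], [310.0, 370.0], [309.0, 332.0]]
4 [[318.0, 411.0], [317.0, 374.0], [316.0, 336.0]]
```

```bash
python3 -m inch '[{"rx":0,"ry":0,"rz":0,"x":0.25,"y":0,"z":0,"gripper":0.42},{"rx":0,"ry":0,"rz":0.157,"x":0,"y":0,"z":0,"gripper":0.42},{"rx":0,"ry":0,"rz":0.157,"x":0,"y":0,"z":0,"gripper":0.42},{"rx":0,"ry":0,"rz":0.157,"x":0,"y":0,"z":0,"gripper":0.42},{"rx":0,"ry":0,"rz":0.157,"x":0,"y":0,"z":0,"gripper":0.42},{"rx":0,"ry":0,"rz":0.157,"x":0,"y":0,"z":0,"gripper":0.42},{"rx":0,"ry":0,"rz":0.157,"x":0,"y":0,"z":0,"gripper":0.42},{"rx":0,"ry":0,"rz":0.157,"x":0,"y":0,"z":0,"gripper":0.42},{"rx":0,"ry":0,"rz":0.157,"x":0,"y":0,"z":0,"gripper":0.42},{"rx":0,"ry":0,"rz":0.157,"x":0,"y":0,"z":0,"gripper":0.42},{"rx":0,"ry":0,"rz":0.157,"x":0,"y":0,"z":0,"gripper":0.42},{"rx":0,"ry":0,"rz":0,"x":0,"y":0,"z":0,"gripper":0.42}]'
python3 - <<'E'
from h import *
o=observe();print(o["tcp_pos"].round(2),o["orientation"].round(4),o["force"].round(1))
im=get_image("side");cv2.imwrite("pics/c4.png",cv2.resize(im[160:260,265:365,::-1],None,fx=6,fy=6,interpolation=cv2.INTER_CUBIC))
E
```

```text
t: 22.9
tcp_pos: [568.5, -64.5, 26.6]
orientation: [-3.141, 0.0, 1.001]
force: [-0.9, 0.3, -0.2]
width: 0.578
[568.52 -64.54  26.57] [-3.1415e+00  1.0000e-04  1.0007e+00] [-0.9  0.3 -0.2]
```

View pics/c4.png

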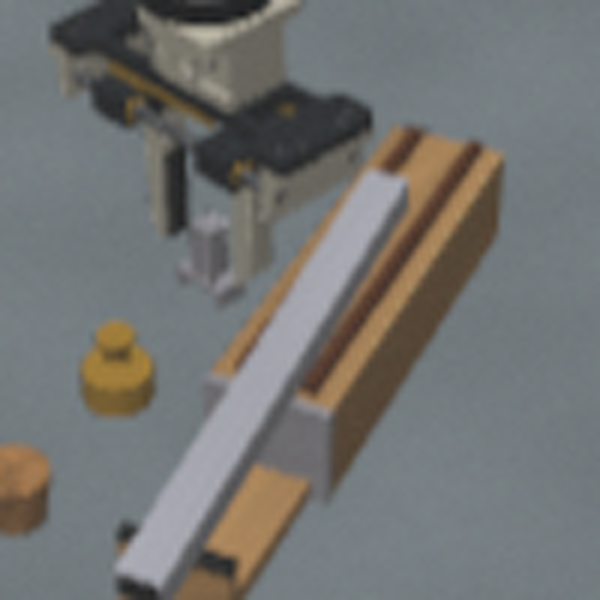

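```bash
python3 -m inch '[{"rx":0,"ry":0,"rz":0,"x":0,"y":0,"z":0,"gripper":0.65},{"rx":0,"ry":0,"rz":0,"x":0,"y":0,"z":0,"gripper":0.74},{"rx":0,"ry":0,"rz":0,"x":0,"y":0,"z":0,"gripper":0.78},{"rx":0,"ry":0,"rz":0,"x":0,"y":0,"z":0,"gripper":0.81},{"rx":0,"ry":0,"rz":0,"x":0,"y":0,"z":0,"gripper":0.84},{"rx":0,"ry":0,"rz":0,"x":0,"y":0,"z":0,"gripper":0.9},{"rx":0,"ry":0,"rz":0,"x":0,"y":0,"z":0,"gripper":0.9}]' 4
python3 -m inch '[{"rx":0,"ry":0,"rz":0,"x":0,"y":0,"z":0,"gripper":0.95},{"rx":0,"ry":0,"rz":0,"x":0,"y":0,"z":0,"gripper":0.95}]' 12
python3 - <<'E'
from h import *
o=observe();print(o["tcp_pos"].round(2),o["orientation"].round(4),o["force"].round(1),o["moment"].round(2))
im=get_image("side");cv2.imwrite("pics/c5.png",cv2.resize(im[165:225,265:335,::-1],None,fx=9,fy=9,interpolation=cv2.INTER_CUBIC))
E
```

```text
t: 23.82
tcp_pos: [568.7, -64.6, 26.6]
orientation: [3.142, 0.0, 1.0]
force: [-0.4, 1.0, -0.4]
width: 0.17
t: 24.08
tcp_pos: [568.7, -64.6, 26.7]
orientation: [3.142, -0.0, 1.0]
force: [0.5, -0.5, 0.5]
width: 0.175
[568.66 -64.6   26.65] [ 3.1416 -0.      0.9998] [ 0.5 -0.5  0.5] [-0.08 -0.05  0.03]
```

View pics/c5.png

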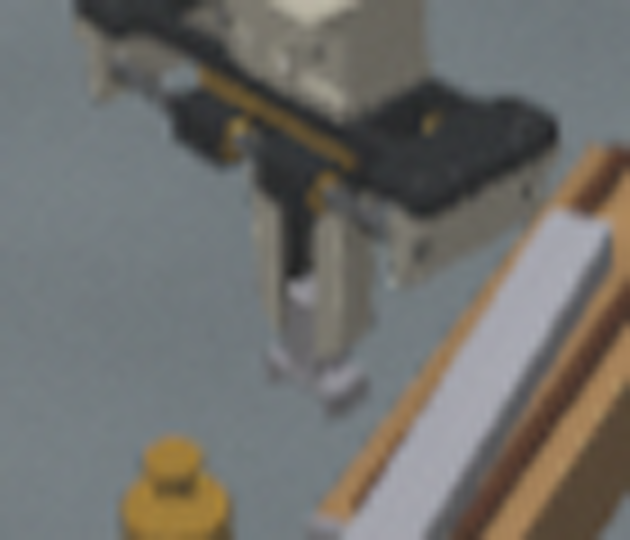

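```bash
python3 -m inch '[{"rx":0,"ry":0,"rz":0,"x":0,"y":0,"z":-0.5,"gripper":0.95},{"rx":0,"ry":0,"rz":0,"x":0,"y":0,"z":-2,"gripper":0.95},{"rx":0,"ry":0,"rz":0,"x":0,"y":0,"z":-3,"gripper":0.95},{"rx":0,"ry":0,"rz":0,"x":0,"y":0,"z":-4,"gripper":0.95},{"rx":0,"ry":0,"rz":0,"x":0,"y":0,"z":-4,"gripper":0.95},{"rx":0,"ry":0,"rz":-0.13,"x":0,"y":0,"z":0,"gripper":0.95},{"rx":0,"ry":0,"rz":-0.12,"x":0,"y":0,"z":0,"gripper":0.95},{"rx":0,"ry":0,"rz":-0.12,"x":0,"y":0,"z":0,"gripper":0.95},{"rx":0,"ry":0,"rz":0,"x":3,"y":-2,"z":0,"gripper":0.95},{"rx":0,"ry":0,"rz":0,"x":3,"y":-2,"z":0,"gripper":0.95},{"rx":0,"ry":0,"rz":0,"x":3,"y":-2,"z":0,"gripper":0.95},{"rx":0,"ry":0,"rz":0,"x":3,"y":-2,"z":0,"gripper":0.95},{"rx":0,"ry":0,"rz":0,"x":1.6,"y":-1.9,"z":0,"gripper":0.95},{"rx":0,"ry":-0.06,"rz":0,"x":0,"y":0,"z":0,"gripper":0.95},{"rx":0,"ry":-0.06,"rz":0,"x":0,"y":0,"z":0,"gripper":0.95},{"rx":0,"ry":0,"rz":0,"x":0,"y":0,"z":0,"gripper":0.95}]'
cat > tgt.py <<'E'
from h import *
from scipy.spatial.transform import Rotation as R
o=observe();M=R.from_euler("xyz",o["orientation"]).as_matrix();p=o["tcp_pos"]
seat=p+M[:,2]*18.65;rel=seat-F
print("t",o["t"],"p",p.round(1),"rpy",o["orientation"].round(3),"seat rel: s",(rel@DD).round(2),"n",(rel@NN).round(2),"h above 60:",rel[2].round(2),"force",o["force"].round(1))
P=F+[0,0,20.15]; e=M.T@(P-seat)/10;print("tool shift cm to seat",e.round(3),"x axis yaw",np.arctan2(M[1,0],M[0,0]).round(3),"pitch",M[2,0].round(3))
E
python3 tgt.py
python3 - <<'E'
from h import *
im=get_image("side");cv2.imwrite("pics/d1.png",cv2.resize(im[150:270,260:360,::-1],None,fx=5,fy=5,interpolation=cv2.INTER_CUBIC))
E
```

```text
t: 26.12
tcp_pos: [498.9, 89.1, 162.8]
orientation: [3.141, 0.119, 1.371]
force: [0.7, 0.0, -0.4]
width: 0.171
t 26.125 p [498.9  89.1 162.8] rpy [3.141 0.119 1.371] seat rel: s 0.31 n 0.3 h above 60: 84.3 force [ 0.7  0.  -0.4]
tool shift cm to seat [0.733 0.025 6.373] x axis yaw 1.371 pitch -0.119
```

View pics/d1.png

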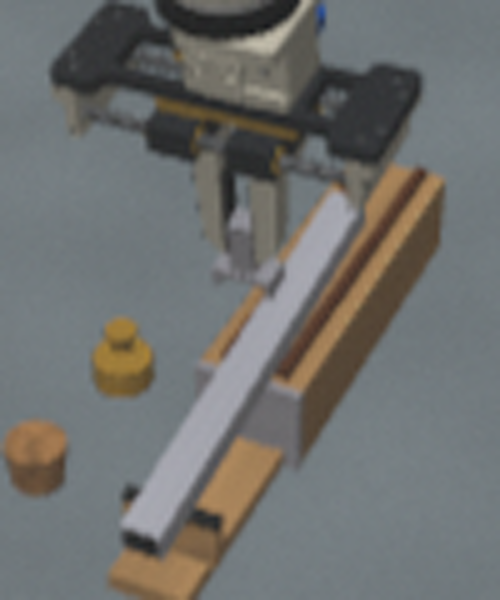

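```bash
python3 -m inch '[{"rx":0,"ry":0,"rz":0,"x":0.15,"y":0.02,"z":1.24,"gripper":0.95},{"rx":0,"ry":0,"rz":0,"x":0.15,"y":0,"z":1.24,"gripper":0.95},{"rx":0,"ry":0,"rz":0,"x":0.15,"y":0,"z":1.24,"gripper":0.95},{"rx":0,"ry":0,"rz":0,"x":0.13,"y":0,"z":1.24,"gripper":0.95},{"rx":0,"ry":0,"rz":0,"x":0,"y":0,"z":0,"gripper":0.95},{"rx":0,"ry":0,"rz":0,"x":0,"y":0,"z":0,"gripper":0.95}]'
python3 tgt.py
python3 - <<'E'
from h import *
for n,r0,c0 in(("side",190,265),("top",175,240)):
    im=get_image(n);cv2.imwrite(f"pics/d2{n}.png",cv2.resize(im[r0:r0+60,c0:c0+70,::-1],None,fx=11,fy=11,interpolation=cv2.INTER_CUBIC)[:599])
E
```

```text
t: 26.92
tcp_pos: [499.1, 88.3, 112.0]
orientation: [3.141, 0.12, 1.37]
force: [-0.6, 0.7, -0.0]
width: 0.171
t 26.925 p [499.1  88.3 112. ] rpy [3.141 0.12  1.37 ] seat rel: s -0.53 n -0.07 h above 60: 33.47 force [-0.6  0.7 -0. ]
tool shift cm to seat [ 0.212 -0.008  1.316] x axis yaw 1.37 pitch -0.12
```

View pics/d2side.png

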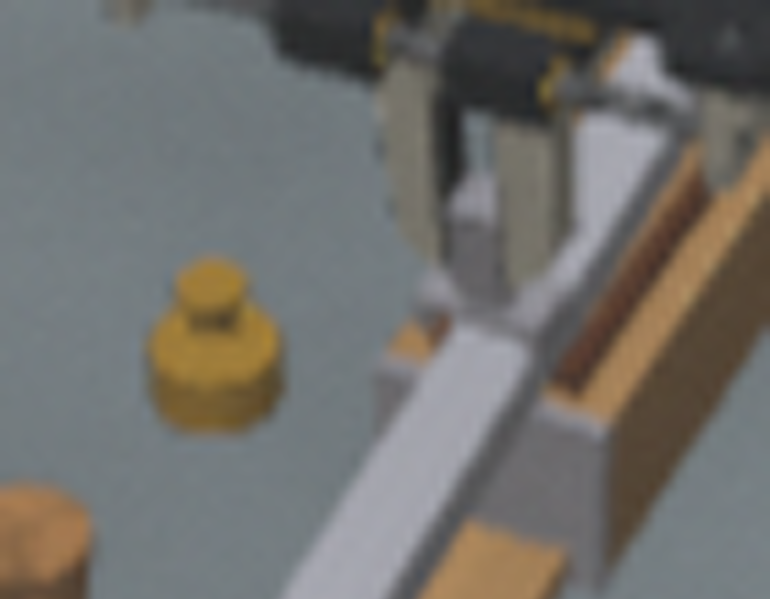

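View pics/d2top.png

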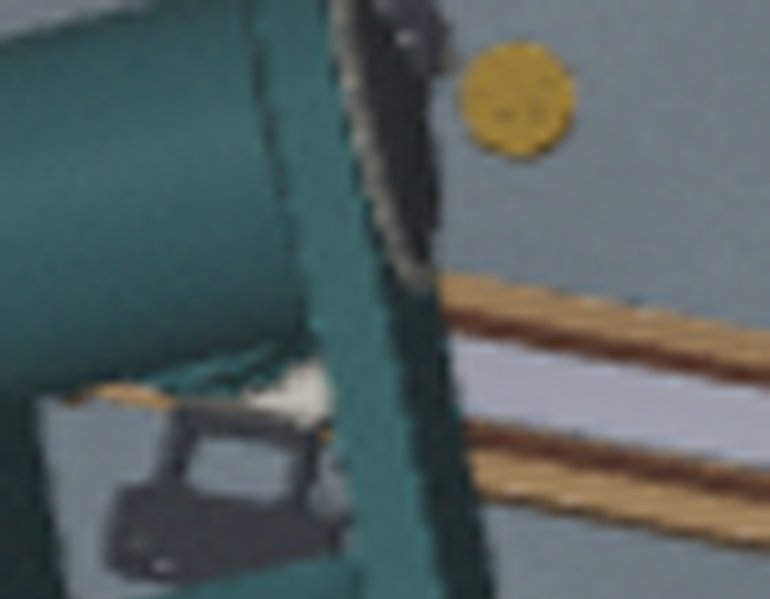

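```bash
cat > ov.py <<'E'
import sys
from h import *
from scipy.spatial.transform import Rotation as R
o=observe();M=R.from_euler("xyz",o["orientation"]).as_matrix();p=o["tcp_pos"]
foot=p+M[:,2]*26.65
im=get_image("side");r0,c0,K=190,265,11
a=cv2.resize(im[r0:r0+52,c0:c0+70,::-1],None,fx=K,fy=K,interpolation=cv2.INTER_CUBIC)
T=lambda P:((proj("side",np.array(P))-[c0,r0]+.5)*K).astype(np.int32).reshape(-1,1,2)
def box(hx,y0,y1,z0,z1,col):
    q=[foot+M[:,0]*i*hx+M[:,1]*j-M[:,2]*z for i,j,z in((1,y0,z0),(1,y1,z0),(1,y1,z1),(1,y0,z1))]
    cv2.polylines(a,[T(q)],True,col)
    q=[foot+M[:,0]*i*hx+M[:,1]*j-M[:,2]*z1 for i,j in((1,y0),(1,y1),(-1,y1),(-1,y0))]
    cv2.polylines(a,[T(q)],True,col)
if "m" in sys.argv[2]:
    box(10,-18.5,18.5,8,13,(0,0,255));box(10,-18.5,-14.5,0,8,(0,0,255));box(10,14.5,18.5,0,8,(0,0,255))
b=barpts(-10.6,.12);
for i in(0,1,2): cv2.polylines(a,[T([b[i],b[i+4]])],False,(0,255,0))
cv2.polylines(a,[T([F+NN*35,F-NN*35,F-NN*35-[0,0,60],F+NN*35-[0,0,60]])],True,(255,0,0))
cv2.imwrite(sys.argv[1],a)
E
python3 ov.py pics/e1.png m
```

```text
(no output)
```

View pics/e1.png

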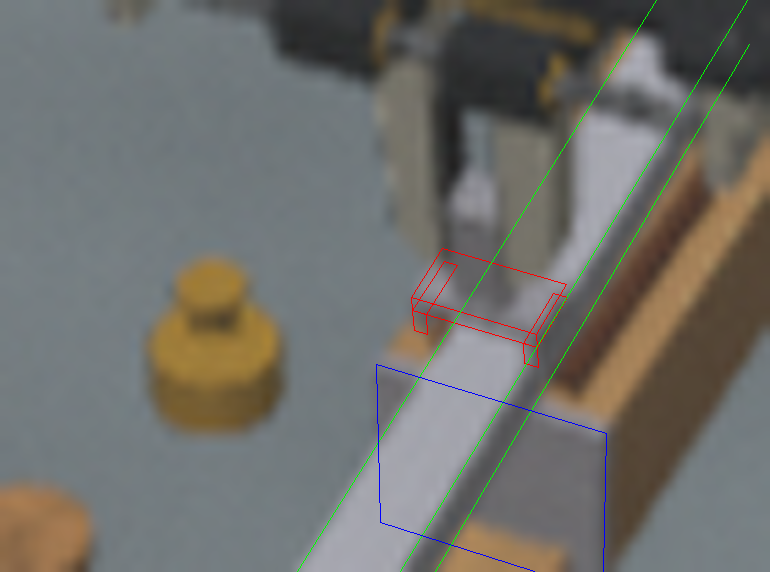

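```bash
python3 -m inch '[{"rx":0,"ry":0,"rz":0,"x":0.05,"y":0,"z":0.2,"gripper":0.95},{"rx":0,"ry":0,"rz":0,"x":0.05,"y":0,"z":0.2,"gripper":0.95},{"rx":0,"ry":0,"rz":0,"x":0.03,"y":0,"z":0.15,"gripper":0.95},{"rx":0,"ry":0,"rz":0,"x":0.02,"y":0,"z":0.15,"gripper":0.95},{"rx":0,"ry":0,"rz":0,"x":0,"y":0,"z":0,"gripper":0.95}]'; python3 tgt.py; python3 ov.py pics/e2.png b
```

```text
t: 27.7
tcp_pos: [499.0, 88.8, 104.5]
orientation: [-3.141, 0.12, 1.37]
force: [0.1, 0.4, -0.2]
width: 0.174
t 27.7 p [499.   88.8 104.5] rpy [-3.141  0.12   1.37 ] seat rel: s 0.02 n 0.11 h above 60: 25.94 force [ 0.1  0.4 -0.2]
tool shift cm to seat [0.067 0.011 0.575] x axis yaw 1.37 pitch -0.12
```

View pics/e2.png

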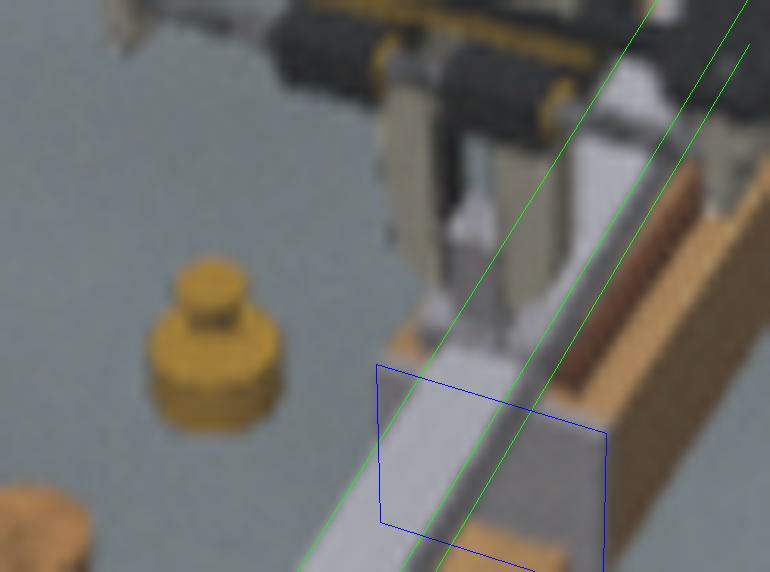

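```bash
python3 -m inch '[{"rx":0,"ry":0,"rz":0,"x":0.02,"y":0,"z":0.15,"gripper":0.95},{"rx":0,"ry":0,"rz":0,"x":0.02,"y":0,"z":0.15,"gripper":0.95},{"rx":0,"ry":0,"rz":0,"x":0.01,"y":0,"z":0.1,"gripper":0.95},{"rx":0,"ry":0,"rz":0,"x":0.01,"y":0,"z":0.1,"gripper":0.95},{"rx":0,"ry":0,"rz":0,"x":0,"y":0,"z":0,"gripper":0.95},{"rx":0,"ry":0,"rz":0,"x":0,"y":0,"z":0,"gripper":0.95}]'; python3 tgt.py;python3 tgt.py; python3 ov.py pics/e3.png b
```

```text
t: 28.5
tcp_pos: [499.1, 88.8, 99.6]
orientation: [-3.142, 0.12, 1.37]
force: [-0.3, -0.4, -1.3]
width: 0.169
t 28.5 p [499.1  88.8  99.6] rpy [-3.142  0.12   1.37 ] seat rel: s 0.04 n 0.06 h above 60: 21.05 force [-0.3 -0.4 -1.3]
tool shift cm to seat [0.007 0.006 0.089] x axis yaw 1.37 pitch -0.12
t 28.5 p [499.1  88.8  99.6] rpy [-3.142  0.12   1.37 ] seat rel: s 0.04 n 0.06 h above 60: 21.05 force [-0.3 -0.4 -1.3]
tool shift cm to seat [0.007 0.006 0.089] x axis yaw 1.37 pitch -0.12
```

View pics/e3.png

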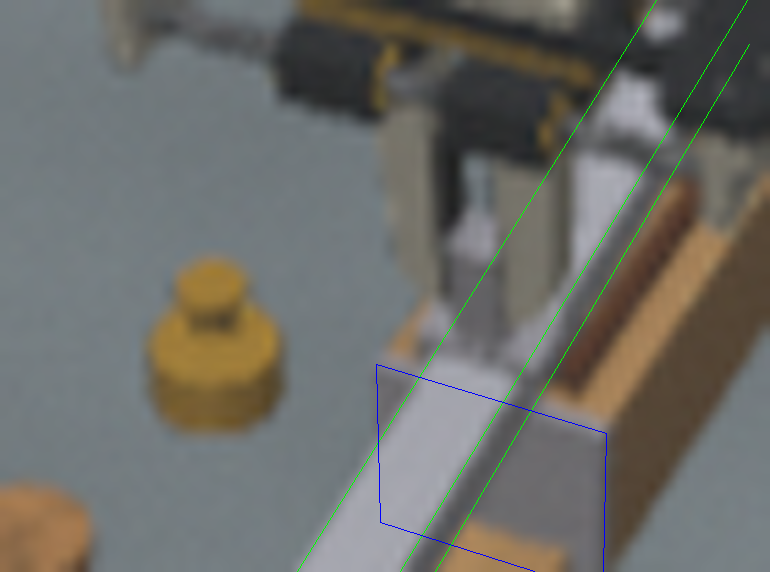

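```bash
python3 -m inch '[{"rx":0,"ry":0,"rz":0,"x":0.01,"y":0,"z":0.06,"gripper":0.95},{"rx":0,"ry":0,"rz":0,"x":0,"y":0,"z":0,"gripper":0.95},{"rx":0,"ry":0,"rz":0,"x":0,"y":0,"z":0,"gripper":0.95}]'; python3 tgt.py; python3 -m inch '[{"rx":0,"ry":0,"rz":0,"x":0,"y":0,"z":0.04,"gripper":0.95},{"rx":0,"ry":0,"rz":0,"x":0,"y":0,"z":0,"gripper":0.95},{"rx":0,"ry":0,"rz":0,"x":0,"y":0,"z":0,"gripper":0.95}]'; python3 tgt.py
```

```text
t: 28.92
tcp_pos: [499.1, 88.9, 98.9]
orientation: [-3.142, 0.12, 1.37]
force: [-0.7, 0.1, -0.1]
width: 0.168
t 28.925 p [499.1  88.9  98.9] rpy [-3.142  0.12   1.37 ] seat rel: s 0.08 n 0.07 h above 60: 20.4 force [-0.7  0.1 -0.1]
tool shift cm to seat [-0.005  0.007  0.026] x axis yaw 1.37 pitch -0.12
t: 29.3
tcp_pos: [499.1, 88.8, 98.6]
orientation: [3.141, 0.12, 1.37]
force: [-0.3, 0.2, 0.9]
width: 0.172
t 29.3 p [499.1  88.8  98.6] rpy [3.141 0.12  1.37 ] seat rel: s 0.03 n 0.02 h above 60: 20.11 force [-0.3  0.2  0.9]
tool shift cm to seat [-0.003  0.002 -0.004] x axis yaw 1.37 pitch -0.12
```

```bash
python3 -m inch '[{"rx":0,"ry":0,"rz":0,"x":0,"y":0,"z":0,"gripper":0.81},{"rx":0,"ry":0,"rz":0,"x":0,"y":0,"z":0,"gripper":0.79},{"rx":0,"ry":0,"rz":0,"x":0,"y":0,"z":0,"gripper":0.76},{"rx":0,"ry":0,"rz":0,"x":0,"y":0,"z":0,"gripper":0.7},{"rx":0,"ry":0,"rz":0,"x":0,"y":0,"z":0,"gripper":0.6},{"rx":0,"ry":0,"rz":0,"x":0,"y":0,"z":0,"gripper":0.6}]'; python3 tgt.py; python3 ov.py pics/e4.png b
```

```text
t: 30.05
tcp_pos: [499.1, 88.8, 98.6]
orientation: [3.142, 0.12, 1.37]
force: [0.6, 0.2, 0.5]
width: 0.396
t 30.05 p [499.1  88.8  98.6] rpy [3.142 0.12  1.37 ] seat rel: s 0.04 n 0.03 h above 60: 20.06 force [0.6 0.2 0.5]
tool shift cm to seat [-0.005  0.003 -0.009] x axis yaw 1.37 pitch -0.12
```

View pics/e4.png

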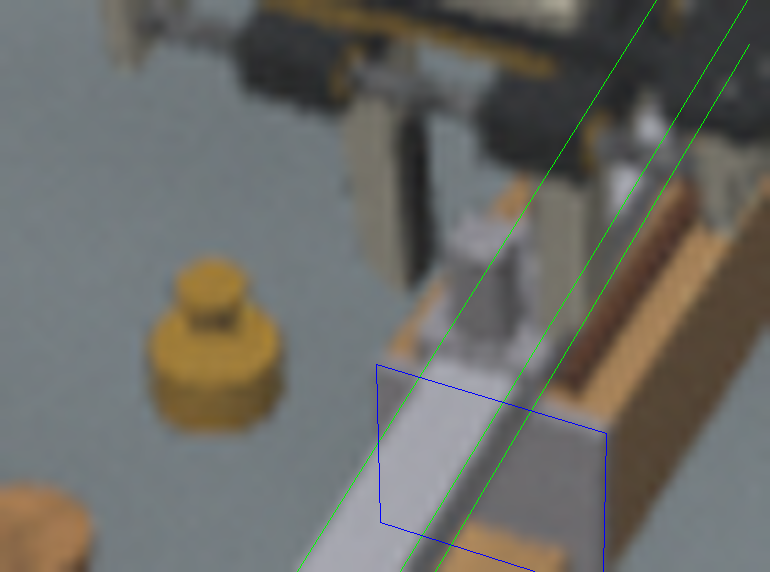

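```bash
python3 -m inch '[{"rx":0,"ry":0,"rz":0,"x":0,"y":0,"z":0,"gripper":0.5},{"rx":0,"ry":0,"rz":0,"x":0,"y":0,"z":-1,"gripper":0.5},{"rx":0,"ry":0,"rz":0,"x":0,"y":0,"z":-2,"gripper":0.5},{"rx":0,"ry":0,"rz":0,"x":0,"y":0,"z":-3,"gripper":0.5},{"rx":0,"ry":0,"rz":0,"x":0,"y":0,"z":-4,"gripper":0.5},{"rx":0,"ry":0,"rz":0,"x":-4,"y":0,"z":-4,"gripper":0.5},{"rx":0,"ry":0,"rz":0,"x":-5,"y":0,"z":-2,"gripper":0.5},{"rx":0,"ry":0,"rz":0,"x":-5,"y":0,"z":0,"gripper":0.5},{"rx":0,"ry":0,"rz":0,"x":-5,"y":0,"z":0,"gripper":0.5},{"rx":0,"ry":0,"rz":0,"x":-5,"y":0,"z":0,"gripper":0.5},{"rx":0,"ry":0,"rz":0,"x":-5,"y":0,"z":0,"gripper":0.5},{"rx":0,"ry":0,"rz":0,"x":-5,"y":0,"z":0,"gripper":0.5},{"rx":0,"ry":0,"rz":0,"x":0,"y":0,"z":0,"gripper":0.5},{"rx":0,"ry":0,"rz":0,"x":0,"y":0,"z":0,"gripper":0.5}]'
python3 - <<'E'
from h import *
for n,r0,c0 in(("side",180,265),("top",170,235)):
    im=get_image(n);cv2.imwrite(f"pics/f_{n}.png",im[:,:,::-1]);K=8
    a=cv2.resize(im[r0:r0+72,c0:c0+95,::-1],None,fx=K,fy=K,interpolation=cv2.INTER_CUBIC)
    T=lambda P:((proj(n,np.array(P))-[c0,r0]+.5)*K).astype(np.int32).reshape(-1,1,2)
    x=np.array([DD[0]*.9928,DD[1]*.9928,-.1197]);z=np.array([DD[0]*.1197,DD[1]*.1197,.9928]);S=F+[0,0,20.15]
    for h,hy,zz in((10,18.5,5),(10,18.5,-8),(8,8,41)):
        cv2.polylines(a,[T([S+x*i*h+NN*j*hy+z*zz for i,j in((1,1),(1,-1),(-1,-1),(-1,1))])],True,(0,0,255))
    b=barpts(-10.6,.12);cv2.polylines(a,[T(b[:4])],True,(0,255,0))
    cv2.imwrite(f"pics/f_{n}z.png",a)
E
```

```text
t: 31.85
tcp_pos: [435.5, -222.8, 299.0]
orientation: [3.141, 0.12, 1.369]
force: [0.4, 0.6, -0.0]
width: 0.501
```

View pics/f_sidez.png

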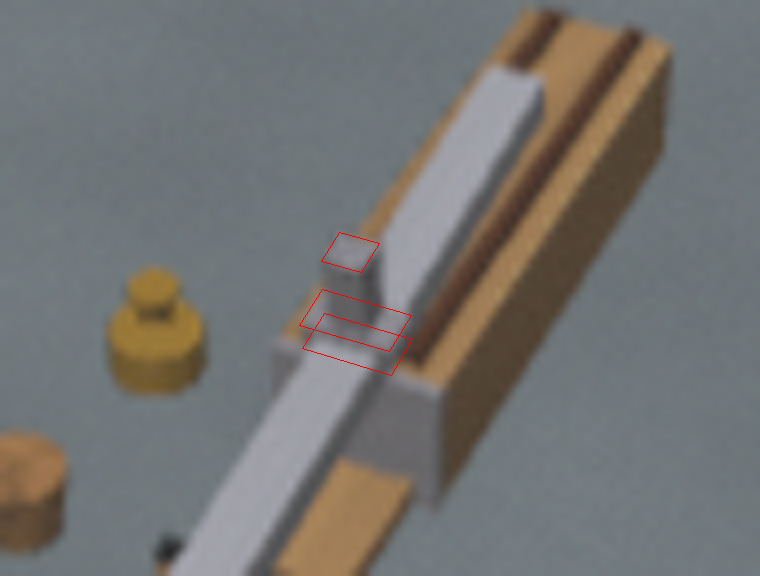

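View pics/f_topz.png

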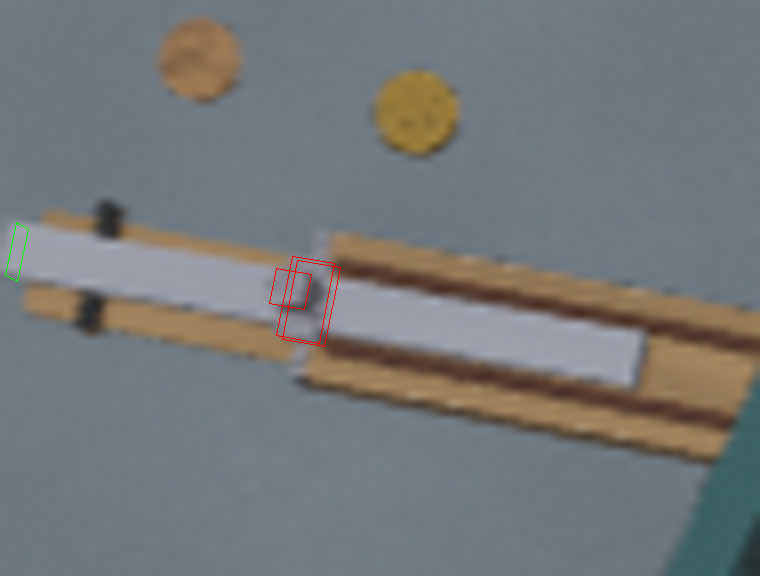

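```bash
python3 -m inch '[{"rx":0,"ry":0,"rz":0,"x":0,"y":0,"z":0,"gripper":0.5},{"rx":0,"ry":0,"rz":0,"x":0,"y":0,"z":0,"gripper":0.5},{"rx":0,"ry":0,"rz":0,"x":0,"y":0,"z":0,"gripper":0.5},{"rx":0,"ry":0,"rz":0,"x":0,"y":0,"z":0,"gripper":0.5},{"rx":0,"ry":0,"rz":0,"x":0,"y":0,"z":0,"gripper":0.5},{"rx":0,"ry":0,"rz":0,"x":0,"y":0,"z":0,"gripper":0.5}]'
python3 - <<'E'
from h import *
im=get_image("side");a=cv2.imread("pics/f_side.png")[:,:,::-1]
print("moved px:",(np.abs(im.astype(int)-a)[170:280,260:360].sum(2)>60).sum())
cv2.imwrite("pics/g.png",cv2.resize(im[170:280,255:360,::-1],None,fx=5,fy=5,interpolation=cv2.INTER_CUBIC))
E
```

```text
t: 32.7
tcp_pos: [435.5, -223.2, 298.1]
orientation: [3.142, 0.12, 1.37]
force: [-0.2, 0.9, 0.5]
width: 0.501
moved px: 0
```

View pics/g.png

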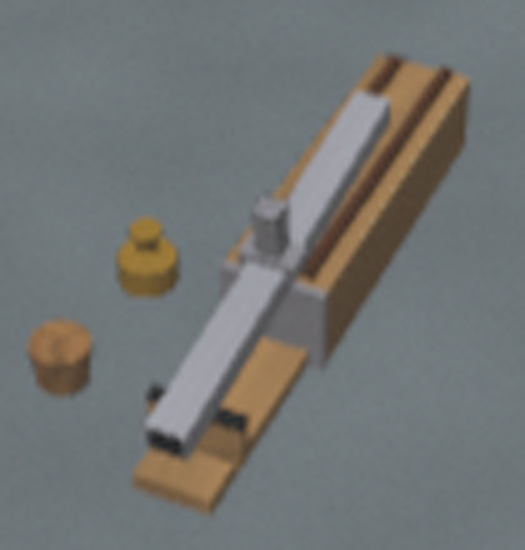

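The bar rests tipped on the catch (front end at crop ~165,440), and the marker sits astride it at the edge (crop ~270,235). Nothing moved between the last two pictures.

```bash
python3 -c "
from station import *
print(job_done())"
```

```text
the job is handed in; nothing more can be done
None
```

The bar is tipped onto the catch by itself, and the saddle marker sits astride it over the steel edge. I handed the job in at about 33 s.

- **Sliding the bar:** I touched the rear of the stand with the shut fingers to fix where the edge is. Then I pushed the bar out in 3 mm steps, letting go and taking a picture after each one. It was level with its middle about 13.6 mm behind the edge and had tipped at about 10.6 mm. So it should be no more than about 3 mm past its balance point, plus any measuring error.
- **Setting the marker:** I centred the gripper on the marker's post along its length, regripped it across the bar and tilted it to match the bar. I lowered it over the edge until its underside was at the bar's top, then opened the fingers and backed away.
- **Last checks:** Both camera views match the outline predicted for a marker centred on the edge and fully down. By the arm's own readings it was within about 0.1 mm of the computed edge position. That position itself is good to only about 1–2 mm, because the two cameras differed by about 4 mm along the track and I settled it with the touch. Two pictures about 0.8 s apart showed no change.
- **Not fully checked:** While I was squeezing the marker on the bench to centre it, an unexplained upward force of about 5 N showed on the wrist. It went away when I opened the fingers, and the marker stayed upright. I saw the stopper and the weight standing undisturbed, but did not check the other bystanders one by one.

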